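# Lay bottles in the scoring jack, wind it up and ease it off

## Task

Lay every standing green glass bottle on its side in a V cradle of the jack, one to a cradle and square across both V supports, neck to either side. Lay the steel straightedge flat on the table and flush along the guide edge of the jack's base (the long side away from the handwheel), roughly in the middle of it, as the runner for scoring. With the bottles in, crank the red handwheel clockwise until you feel its stop, then back it off a quarter turn so that the screw does not jam; leave the other glass and tools on the table where they are.

Things in the scene. Friction and masses are not known exactly. Their poses are not given: they have to be found in the camera images.
- bottle1: Green glass bottle, one of two or three present (None if absent); 0.3 kg, at first standing upright on the table. Round body 50 mm across and 100 mm tall, then a neck 25 mm across up to 140 mm. Origin: centre of its underside; +z runs along its axis to the neck.
- bottle2: Green glass bottle, one of two or three present (None if absent); 0.3 kg, at first standing upright on the table. Round body 50 mm across and 100 mm tall, then a neck 25 mm across up to 140 mm. Origin: centre of its underside; +z runs along its axis to the neck.
- bottle3: Green glass bottle, one of two or three present (None if absent); 0.3 kg, at first standing upright on the table. Round body 50 mm across and 100 mm tall, then a neck 25 mm across up to 140 mm. Origin: centre of its underside; +z runs along its axis to the neck.
- bottle1_mid (a point): On that bottle's axis, 50 mm above its underside: the middle of the 100 mm straight body, where it is best gripped.
- bottle2_mid (a point): On that bottle's axis, 50 mm above its underside: the middle of the 100 mm straight body, where it is best gripped.
- bottle3_mid (a point): On that bottle's axis, 50 mm above its underside: the middle of the 100 mm straight body, where it is best gripped.
- slot1 (a point): Where the middle of a bottle's body (its _mid point) belongs when it lies in the first of three equal V cradles, 80 mm apart along the jack's x, on the plywood lifting bed (within 20 mm is well placed). Axes are the jack's: z up, y along the lying bottle's axis, neck at either end. The bed rises 8 mm per clockwise turn of the wheel, carrying the bottles.
- slot2 (a point): The same for the middle cradle. In each cradle the bottle lies on two V supports (90 degree V, 12 mm thick along y, centred 40 mm either side of this point, so 68 mm between them are free for fingers); the V tops stand about 13 mm below the point, the bed's flat top 41 mm below it.
- slot3 (a point): The same for the third cradle.
- straightedge: Steel straightedge, 0.45 kg: bar 240 x 30 x 12 mm (x, y, z), lying flat near the jack, with a black grip block on its middle, 24 mm along x, 22 mm along y, rising from 12 to 47 mm. Origin: centre of its underside; x along its length. Either long side may be laid against the guide edge.
- guide_edge (a point): Middle, at table height, of the guide edge of the jack's grey base plate: a straight upright face 300 mm long along this x, 12 mm tall, on the jack's +y side; y points away from the jack. The flush straightedge has its middle line 15 mm out along y.
- wheel_axis (a point): Fixed point on the vertical axis of the handwheel, at the height of the middle of the crank handle. The wheel lies flat, is 137 mm across, red, with its rim's top 31 mm below this point, beside the cradles (220 mm from the middle one along the jack's -y).
- crank_knob (a point): Middle of the upright black crank handle on the wheel, 55 mm from the wheel's axis: a cylinder 22 mm across and 48 mm tall (24 mm above and below this point), whose sleeve spins freely on its pin, so it may be gripped from above and carried round in circles without turning the gripper.
- wheel (a joint): Angle of the handwheel in rad, growing clockwise seen from above (raising the bed); several turns in all. It takes about 3 N at the handle to turn and stays where it is left. It ends in a hard stop, three to four turns on from the start, that must be felt: there the handle gives way no further though the force rises.
- roundel: Green bottle-glass roundel, 130 mm across, 16 mm thick, lying flat; leave alone. Origin: centre of its underside.
- bevelled_glass: Clear bevelled glass rectangle 100 x 150 x 8 mm, lying flat; leave alone. Origin: centre of its underside.
- circle_cutter: Steel circle cutting arm, lying; rubber foot 64 mm across at the origin, arm 190 mm long along +x, 46 mm tall; leave alone.
- mallet: Rubber-tipped tapping mallet, 185 mm long, 30 mm tall, lying along its x, head at +x; leave alone.
- rubbing_stone: Rubbing stone block 90 x 30 x 30 mm; leave alone. Origin: centre of its underside.
Not all that is in view belongs to the job. Leave any blue look-alike of the bottle2 alone. What is shaped like the straightedge but brown is not meant.

How it is judged:
By the outcome, as a careful person would: the job done as asked, in the order asked, and still so for the second after the job is handed in, with the robot touching nothing.
Of bottle1, bottle2, bottle3 only 2 to 3 are there at a start; the rules pass over those that are not, and their reading is None.
At some moment in a run one of bottle1, bottle2, bottle3, straightedge may be knocked a few centimetres aside while the robot is not near it.
It also fails if it takes over 208 s, if anything falls off the work surface, if the arm or the gripper's body presses on something with over 40 N, if the wrist force passes 120 N, or if a joint passes its speed limit or range.

## Robot

A 6-joint arm with a two-finger parallel gripper is mounted at the origin on the work surface. World frame = base frame: x ahead of the robot, y to its left, z up, the work surface at z = 0. Lengths are in mm, angles in rad, forces in N, time in s.
With the tool pointing down it reaches from about 350 to 725 mm from the base axis. Payload 6 kg.
Tool frame: the origin (TCP) lies at the very end of the fingers, on their centre line; the grasp point (between the pads) lies 19 mm behind it; z points along the fingers, y is the direction in which the jaws open and shut (so a half turn about z gives the same grasp; the last joint's range is limited). The gripper opens to 85 mm and grips with 20 to 120 N. Pads are 22 mm wide; open, the fingers measure 114 mm over their backs; the gripper's body (76 mm by 85 mm) begins 54 mm behind the grasp point. The pads swing forward as they close: fully open they stand 13 mm farther back than shut.
Start: joints at [0.334, 0.04, 0.085, 0, -1.615, -0.334], TCP at [599.978, 0.018, 231.261] pointing down, gripper open.
Joint ranges: [-2.56, 2.56], [-1.29, 2.01], [-1.08, 1.49], [-3.29, 1.98], [-2.81, -0.18], [-2.99, 2.99]. Speed limits (rad/s): [2.57, 2.57, 3.01, 3.14, 3.14, 3.14].

## Interface

Orientations are given as a rotation vector (axis times angle).
In Python, from cell import bot gives the robot as it stands.
- The arm moves only by the tool jog_arm, never from a script. Its argument "increments" is text: rows parted by semicolons, each of 7 numbers parted by spaces: the shift along the tool's x, y, z in mm, then the turn, a rotation vector about the tool's x, y, z in degrees, then the opening, from -1 (shut) to 1 (fully open), so that 0 is half open. In form: x y z wx wy wz gripper; .... A call has 1 to 12 rows; each row is the pose to reach, as a shift and turn from the pose measured when the call began, along the tool's axes at that moment; what a row does not reach only later rows make up. A row lasts 1/12 s, in which the tool goes at most 41.7 mm and 7.16 degrees, less where a joint would pass 70% of its speed; a pose out of reach is approached as far as the arm can. A call with a gripper value outside its range is refused whole. The fingers move at their own pace and stop on an object; the grip force is fixed at half the most. Time passes only in rows, so rows that repeat a pose let the fingers close. It gives the time, the measured TCP pose, the force and the opening at its end, in the units of the state.
- bot.observe(): the state, without advancing time (a new reading comes with each control period).
- bot.read_camera(name): name is "scene" or "side" or "wrist"; returns a dict with "color" (384x512x3 uint8, red, green, blue), "fx", "fy", "cx", "cy" (pixels), "world_from_camera" (4x4, takes a point from camera to world coordinates); the wrist camera has in their place "mount" (4x4, takes a point from camera to tool coordinates, whose origin is the TCP and whose axes are the flange's). Camera axes: x right, y down, z forward; pixel columns grow to the right and rows downward; lengths in mm; the calibration is good to about 2 mm. A picture is of the moment at which its call begins: read the wrist's pose just before it. There is no depth.
- bot.hand_in(): hands the job in, once; it reports no verdict.
Trained networks look in a picture, given as the dict that the camera call returned (one of the last four; its "shot" number tells which), for a name from the list of things; names that differ only in an ending like _2 or _b are one class to them, and where a whole thing is asked for, a point or a joint stands for the part that bears it (a point fixed in the world has none). Each returns a list of dicts, best first, with "confidence" (0 to 1); they miss things now and then, are a little off and sometimes report something else, mostly with a low value. They report only what shows in the picture. A call takes as long as a camera call. They do not tell look-alikes from the thing itself.
- bot.search_frame(picture, target): "extent" ([left, top, width, height] in pixels, round what is visible of it).
The state is a dict: "t": time; "joint_pos": joint angles; "qd": joint speeds; "tau": joint torques, N m; "ee_pos": TCP position; "eef_rot": TCP orientation; "force": force on the tool from outside, world axes, zero at the start; "torque": the same for the moment, N m; "gripper_width": opening from 0.0 (shut) to 1.0 (fully open).
Only numpy, scipy, OpenCV 4.12 (cv2) and the standard library are available. Lean on these libraries where they do the work, as an engineer would, in place of code of your own. Each camera call takes 0.05 s, during which the arm holds its last target.

## Working session

There is one attempt and no reset: what is moved stays moved. The work goes in short steps, Python scripts to look and compute and a tool call to move; the robot and the scene stay as the last step left them, time stands still between calls to the robot, and variables do not carry over. Pictures are saved under pics/ and viewed, and the job is handed in when it is done.

Besides the shell and the picture viewer there is one more tool, called after "Call:" as name(argument=value, ...) on one line, values as JSON. jog_arm: Moves the arm, as the interface text tells. Its arguments: {"type":"object","properties":{"increments":{"type":"string"}},"required":["increments"]}

```bash
ls; mkdir -p pics
python3 - <<'E'
from cell import bot
import cv2
print(bot.observe())
for n in ["scene","side","wrist"]:
    p=bot.read_camera(n)
    cv2.imwrite(f"pics/{n}0.png",p["color"][:,:,::-1])
    print(n,{k:v for k,v in p.items() if k!="color"})
E
```

```text
pics
{'t': 0.0, 'joint_pos': array([ 3.33701634e-01,  4.08340502e-02,  8.37817147e-02, -4.98045299e-04,
       -1.61548985e+00, -3.33699348e-01]), 'qd': array([-0.0010404 ,  0.00078566, -0.00040866, -0.00081408, -0.00135341,
       -0.00104285]), 'tau': array([-7.27207535e-04, -3.68200672e+01,  3.47413230e+01,  6.93227157e+00,
       -5.48646509e-03, -9.47124363e-06]), 'ee_pos': array([5.99664349e+02, 9.34082920e-02, 2.30243504e+02]), 'eef_rot': array([ 2.22051070e+00, -2.22045718e+00, -1.89940344e-03]), 'force': array([ 0.29403085, -0.12891465,  0.83232396]), 'torque': array([-0.02032481,  0.02760715, -0.06753174]), 'gripper_width': 1.0018824919636102}
scene {'fx': 394.22136397718185, 'fy': 394.22136397718185, 'cx': 253.6800897045166, 'cy': 191.5102380923836, 'world_from_camera': array([[ 1.73919321e-01,  6.46186404e-01, -7.43098379e-01,
         1.37810415e+03],
       [ 9.84687689e-01, -1.23253628e-01,  1.23282997e-01,
        -6.66345775e+01],
       [-1.19257746e-02, -7.53161121e-01, -6.57727985e-01,
         8.68900887e+02],
       [ 0.00000000e+00,  0.00000000e+00,  0.00000000
[... 294 characters left out ...]
-01, -6.37377906e-01,
         1.14035321e+03],
       [ 1.18289805e-03, -6.53091123e-01, -7.57278407e-01,
         1.41408958e+03],
       [ 0.00000000e+00,  0.00000000e+00,  0.00000000e+00,
         1.00000000e+00]]), 'shot': 2}
wrist {'fx': 289.9823853902022, 'fy': 289.9823853902022, 'cx': 254.38247405815696, 'cy': 189.8562794088302, 'mount': array([[ 3.28157730e-04, -9.62418198e-01, -2.71571544e-01,
         6.77628716e+01],
       [ 9.99998388e-01, -1.63586883e-04,  1.78809675e-03,
        -5.40016415e-01],
       [-1.76532239e-03, -2.71571693e-01,  9.62416593e-01,
        -1.43018463e+02],
       [ 0.00000000e+00,  0.00000000e+00,  0.00000000e+00,
         1.00000000e+00]]), 'shot': 3}
```

View pics/scene0.png

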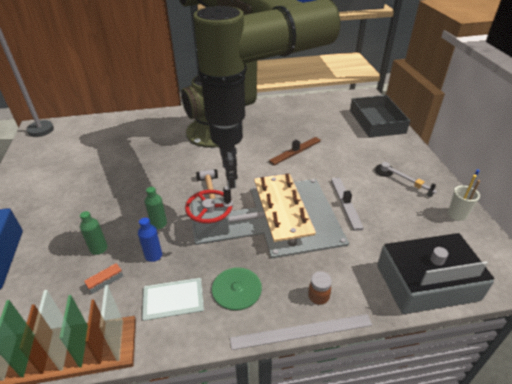

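View pics/side0.png

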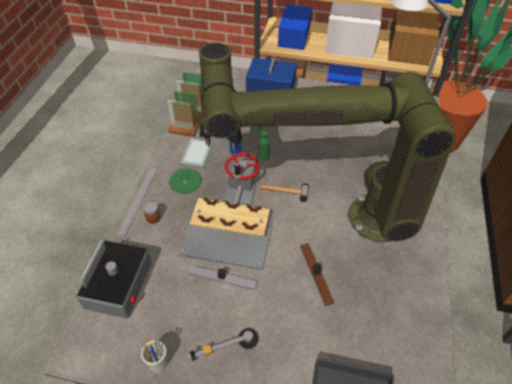

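View pics/wrist0.png

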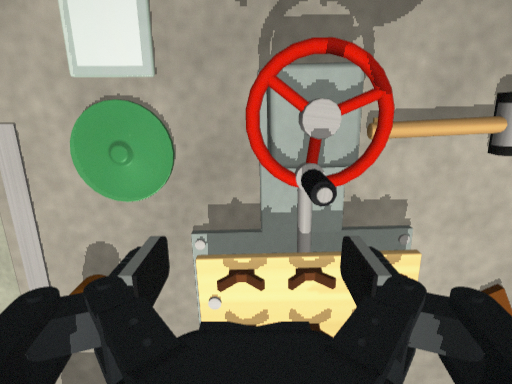

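```bash
cat > h.py <<'E'
from cell import bot
import cv2, numpy as np
from scipy.spatial.transform import Rotation as R
def wfc(p,st=None):
    if "world_from_camera" in p: return p["world_from_camera"]
    T=np.eye(4); T[:3,:3]=R.from_rotvec(st["eef_rot"]).as_matrix(); T[:3,3]=st["ee_pos"]
    return T@p["mount"]
def ray(p,u,v,T):
    d=np.array([(u-p["cx"])/p["fx"],(v-p["cy"])/p["fy"],1.]); return T[:3,3],T[:3,:3]@d
def onz(p,u,v,z,T):
    o,d=ray(p,u,v,T); return o+d*(z-o[2])/d[2]
def proj(p,X,T):
    c=np.linalg.inv(T)@np.append(X,1); return np.array([p["fx"]*c[0]/c[2]+p["cx"],p["fy"]*c[1]/c[2]+p["cy"]])
def tri(rays):
    A=np.zeros((3,3));b=np.zeros(3)
    for o,d in rays:
        d=d/np.linalg.norm(d);M=np.eye(3)-np.outer(d,d);A+=M;b+=M@o
    return np.linalg.solve(A,b)
def shot(name,fn=None):
    st=bot.observe(); p=bot.read_camera(name)
    if fn: cv2.imwrite("pics/"+fn,p["color"][:,:,::-1])
    return p,wfc(p,st),st
def crop(p,fn,x0,y0,x1,y1,s):
    im=p["color"][y0:y1,x0:x1,::-1]; cv2.imwrite("pics/"+fn,cv2.resize(im,None,fx=s,fy=s,interpolation=cv2.INTER_CUBIC))
E
python3 - <<'E'
from h import *
P={}
for n in ["scene","side","wrist"]:
    p,T,st=shot(n); P[n]=(p,T)
    for t in ["bottle1","straightedge","crank_knob","wheel","slot1","guide_edge"]:
        try:
            for r in bot.search_frame(p,t): print(n,t,np.round(r["extent"],1),round(r["confidence"],2))
        except Exception as e: print(n,t,e)
p=P["scene"][0]
crop(p,"sc_a.png",50,150,290,330,3.3)
crop(p,"sc_b.png",170,130,370,280,4)
crop(P["side"][0],"si_b.png",130,100,330,300,3)
E
```

```text
scene bottle1 [133.1 218.4  28.7  40.5] 0.81
scene bottle1 [146.2 189.1  17.4  39.2] 0.74
scene bottle1 [ 82.3 210.5  27.3  42.8] 0.57
scene straightedge [269.2 135.3  50.7  29.9] 0.69
scene straightedge [328.8 179.4  35.9  53.1] 0.67
scene straightedge [251.7 170.8  63.2  70.1] 0.66
scene crank_knob [186.5 183.5  47.3  40.1] 0.92
scene crank_knob [145.1 187.6  23.8  39.5] 0.21
scene wheel [187.3 187.1  45.8  35.7] 0.84
scene wheel [187.  173.6 160.3  84.7] 0.28
scene slot1 [253.  175.3  58.9  66.3] 0.81
scene slot1 [ 82.2 209.9  28.5  45.2] 0.63
side bottle1 [255.8 131.5  15.3  34.3] 0.71
side bottle1 [230.8 140.   14.3  16.9] 0.46
side bottle1 [248.3 128.2  11.1   4. ] 0.38
side straightedge [299.8 244.2  31.7  62.4] 0.79
side straightedge [188.2 265.   67.6  26.4] 0.61
side straightedge [188.5 197.7  77.6  39.9] 0.53
side crank_knob [224.3 152.8  38.4  25.8] 0.55
side wheel [223.8 151.7  34.7  27.1] 0.97
side slot1 [188.1 195.7  77.3  41.7] 0.93
side slot1 [225.2 150.2  34.9  29.1] 0.4
side guide_edge [177.1 151.8  96.7 117.6] 0.7
wrist straightedge [481.5 281.   30.5  37.1] 0.87
wrist crank_knob [247.8  37.4 145.4 168. ] 0.68
wrist wheel [247.7  39.1 146.3 166.4] 0.85
wrist slot1 [198.2 250.3 223.9  85.9] 0.78
wrist guide_edge [191.1  38.4 233.1 297.3] 0.69
wrist guide_edge [197.9 248.8 224.8  87. ] 0.31
```

View pics/sc_a.png

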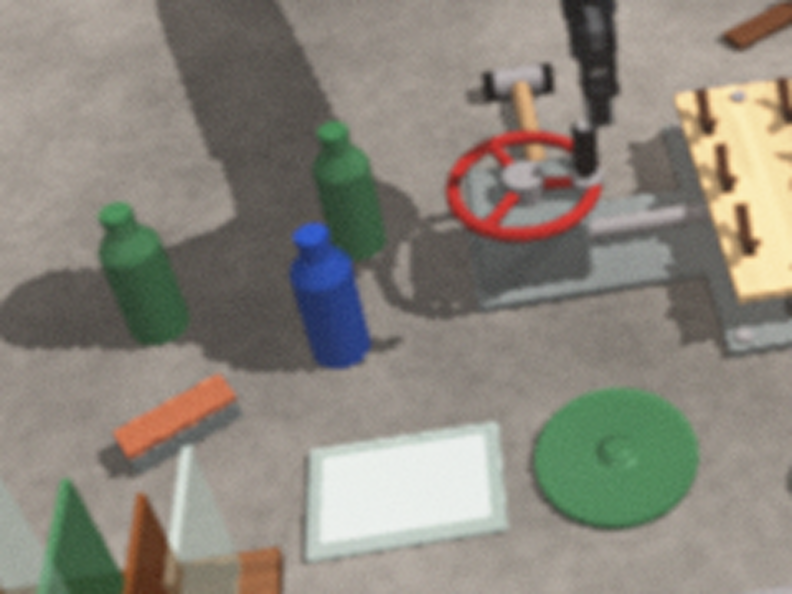

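View pics/sc_b.png

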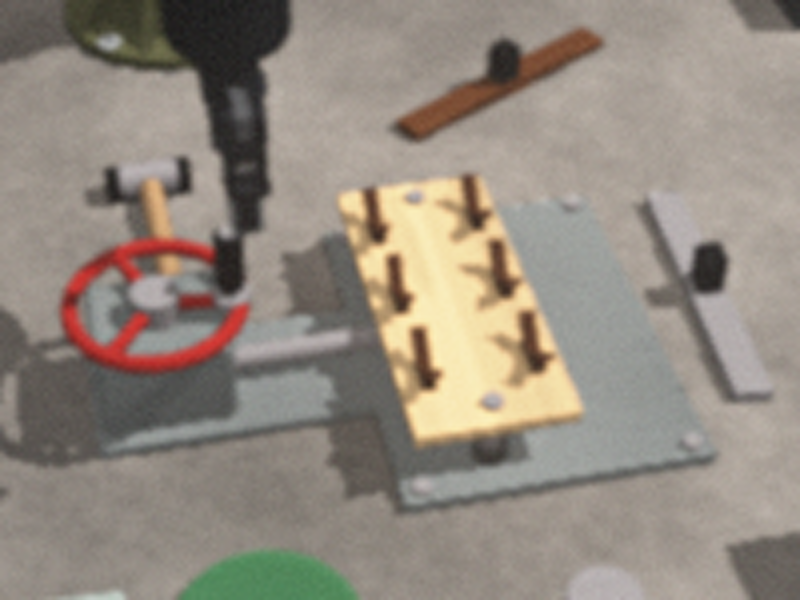

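View pics/si_b.png

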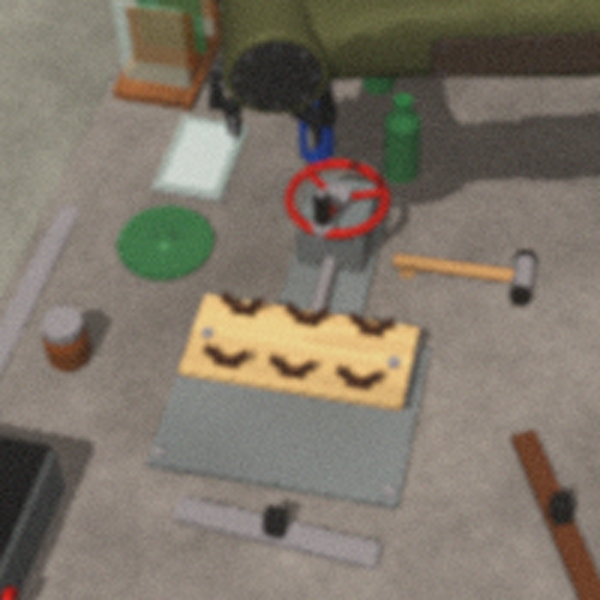

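Run:
```python
from h import *
S,Ts,_=shot("scene"); D,Td,_=shot("side"); W,Tw,_=shot("wrist")
f=lambda u,v:(170+u/4,130+v/4); g=lambda u,v:(130+u/3,100+v/3); a=lambda u,v:(50+u/3.3,150+v/3.3)
pr=lambda n,x:print(n,np.round(x,1))
for n,q in dict(far=(580,195),near=(716,458),leftnear=(400,500)).items(): pr("S "+n,onz(S,*f(*q),12,Ts))
for n,q in dict(near=(150,460),far=(398,500)).items(): pr("D "+n,onz(D,*g(*q),12,Td))
# straightedge grip top z47
pr("S grip",onz(S,*f(710,247),47,Ts)); pr("D grip",onz(D,*g(275,515),47,Td))
pr("S se ends",[onz(S,*f(660,197),12,Ts),onz(S,*f(752,390),12,Ts)])
pr("D se ends",[onz(D,*g(184,509),12,Td),onz(D,*g(376,552),12,Td)])
# bed corners : top tri
pr("bed near-left?",[tri([ray(S,*f(*s),Ts),ray(D,*g(*d),Td)]) for s,d in [((340,195),(424,327)),((483,177),(407,408)),((583,412),(180,375)),((415,440),(207,295))]])
# hub
pr("hub",tri([ray(S,*f(153,296),Ts),ray(D,*g(338,188),Td),ray(W,322,118,Tw)]))
pr("knobtop",tri([ray(S,*f(230,235),Ts),ray(D,*g(322,203),Td),ray(W,325,195,Tw)]))
# bottles: top of neck z=140, bottom
pr("A top",onz(S,*a(332,131),140,Ts));pr("A topD",onz(D,*g(404,103),140,Td))
pr("B top",onz(S,*a(117,214),140,Ts))
pr("blue top",onz(S,*a(313,237),140,Ts))
pr("A bot",onz(S,*a(365,245),0,Ts)); pr("B bot",onz(S,*a(163,328),0,Ts))
```

```text
S far [383.9 311.7  12. ]
S near [687.3 321.2  12. ]
S leftnear [683.6  91.9  12. ]
D near [673.9 322.6  12. ]
D far [378.9 311.4  12. ]
S grip [506.1 377.9  47. ]
D grip [504.7 380.9  47. ]
S se ends [[399.3 377.8  12. ]
 [628.7 371.   12. ]]
D se ends [[615.1 376.8  12. ]
 [389.3 382.1  12. ]]
bed near-left? [[395.1  97.9  57.5]
 [391.8 218.3  55.5]
 [663.6 225.9  54.1]
 [668.1 103.6  56.2]]
hub [540.  -61.2 106.5]
knobtop [ 5.420e+02 -3.000e-01  1.493e+02]
A top [ 492.  -216.2  140. ]
A topD [ 481.6 -206.5  140. ]
B top [ 563.7 -384.7  140. ]
blue top [ 619.4 -228.3  140. ]
A bot [ 493.4 -211.3    0. ]
B bot [ 563.1 -385.4   -0. ]
```

```bash
cat >> h.py <<'E'
def Rt(az,e):
    """tool rot: azimuth, degrees below horizontal; tool x 'up'"""
    a,e=np.radians(az),np.radians(e)
    z=np.array([np.cos(e)*np.cos(a),np.cos(e)*np.sin(a),-np.sin(e)])
    x=np.array([np.sin(e)*np.cos(a),np.sin(e)*np.sin(a),np.cos(e)])
    return np.column_stack([x,np.cross(z,x),z])
def inc(pos,Rm,st=None):
    st=st or bot.observe(); R0=R.from_rotvec(st["eef_rot"]).as_matrix()
    s=R0.T@(np.array(pos)-st["ee_pos"]); w=np.degrees(R.from_matrix(R0.T@Rm).as_rotvec())
    print("t %.2f"%st["t"],"inc",np.round(s,1),np.round(w,1),"rows>=",round(max(np.linalg.norm(s)/41.7,np.linalg.norm(w)/7.16),1))
    return s,w
def stat():
    st=bot.observe(); print("t %.2f pos %s F %s T %s w %.2f q %s"%(st["t"],np.round(st["ee_pos"],1),np.round(st["force"],1),np.round(st["torque"],2),st["gripper_width"],np.round(st["joint_pos"],2)))
E
python3 - <<'E'
from h import *
inc([432,-113,200],Rt(-60,30))
E
```

```text
t 1.35 inc [113.  168.   31.3] [ 15.7  58.6 -27.2] rows>= 9.3
```

Call:
jog_arm(increments="56 84 15 8 29 -14 1; 113 168 31 15.7 58.6 -27.2 1;113 168 31 15.7 58.6 -27.2 1;113 168 31 15.7 58.6 -27.2 1;113 168 31 15.7 58.6 -27.2 1;113 168 31 15.7 58.6 -27.2 1;113 168 31 15.7 58.6 -27.2 1;113 168 31 15.7 58.6 -27.2 1;113 168 31 15.7 58.6 -27.2 1;113 168 31 15.7 58.6 -27.2 1;113 168 31 15.7 58.6 -27.2 1;113 168 31 15.7 58.6 -27.2 1")

```text
t: 2.35
ee_pos: [447.1, -102.8, 212.7]
eef_rot: [2.039, -1.192, 1.15]
force: [0.2, 0.7, -0.3]
gripper_width: 1.001
```

Run:
```python
from h import *
stat()
p,T,st=shot("wrist","w1.png")
for t in ["bottle1"]:
    for r in bot.search_frame(p,t): print(t,np.round(r["extent"],1),round(r["confidence"],2))
inc([432,-113,200],Rt(-60,30))
S,Ts,_=shot("scene","s1.png");D,Td,_=shot("side","d1.png")
```

```text
t 2.35 pos [ 447.1 -102.8  212.7] F [ 0.2  0.7 -0.3] T [2.09 1.17 0.02] w 1.00 q [ 0.82 -0.66 -1.08  0.96 -1.6  -0.51]
bottle1 [254.7 173.6  38.8  95. ] 0.92
bottle1 [170.7 129.3  46.6  91.3] 0.92
bottle1 [266.9  90.8  35.9  82.9] 0.8
t 2.45 inc [-10.6  17.8   7.9] [ 1.1  0.8 -0. ] rows>= 0.5
```

View pics/w1.png

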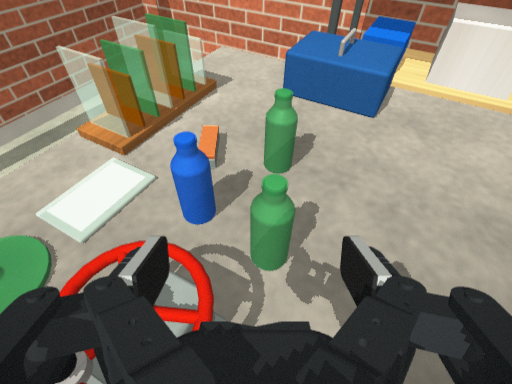

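View pics/s1.png

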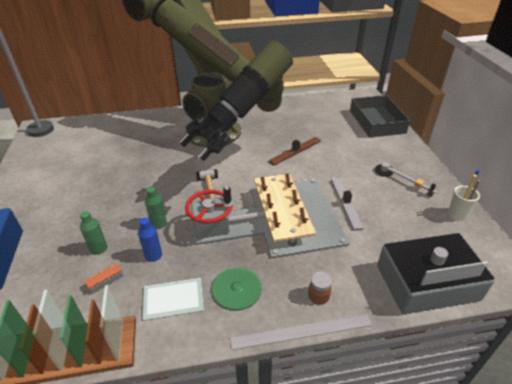

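View pics/d1.png

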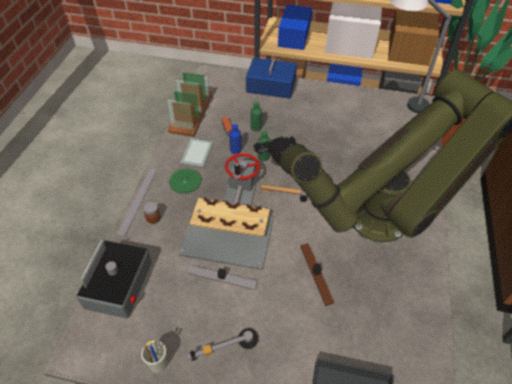

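Run:
```python
from h import *
p,T,st=shot("wrist"); S,Ts,_=shot("scene");D,Td,_=shot("side")
pr=lambda n,x:print(n,np.round(x,1))
crop(S,"sa2.png",70,170,190,270,6)
pr("A top",onz(p,275,181,140,T)); pr("A front base",onz(p,271,268,0,T))
pr("B top",onz(p,284.5,94,140,T)); pr("B base",onz(p,280,171,0,T))
pr("blue top",onz(p,185.5,139,140,T))
for r in bot.search_frame(S,"bottle1"):
    x,y,w,h=r["extent"]; print(r["extent"],onz(S,x+w/2,y+h/2,65,Ts))
for r in bot.search_frame(p,"bottle1"):
    x,y,w,h=r["extent"]; print(r["extent"],onz(p,x+w/2,y+h/2,65,T))
```

```text
A top [ 486.8 -217.4  140. ]
A front base [ 474.5 -200.6    0. ]
B top [ 552.7 -381.8  140. ]
B base [ 544.8 -374.8    0. ]
blue top [ 608.3 -228.   140. ]
[135.6, 221.9, 26.7, 41.2] [ 623.65028927 -231.54028764   65.        ]
[145.3, 187.1, 19.7, 42.4] [ 489.67023293 -216.54157764   65.        ]
[79.6, 210.6, 29.6, 42.4] [ 554.99003659 -382.92002952   65.        ]
[185.6, 175.8, 161.8, 81.9] [585.8867185  101.14064316  65.        ]
[253.0, 173.1, 41.9, 97.2] [ 486.29280733 -224.17613309   65.        ]
[265.8, 88.6, 33.8, 88.1] [ 554.83290441 -394.71806299   65.        ]
[170.7, 133.0, 47.6, 92.5] [ 613.91590406 -235.60163804   65.        ]
```

View pics/sa2.png

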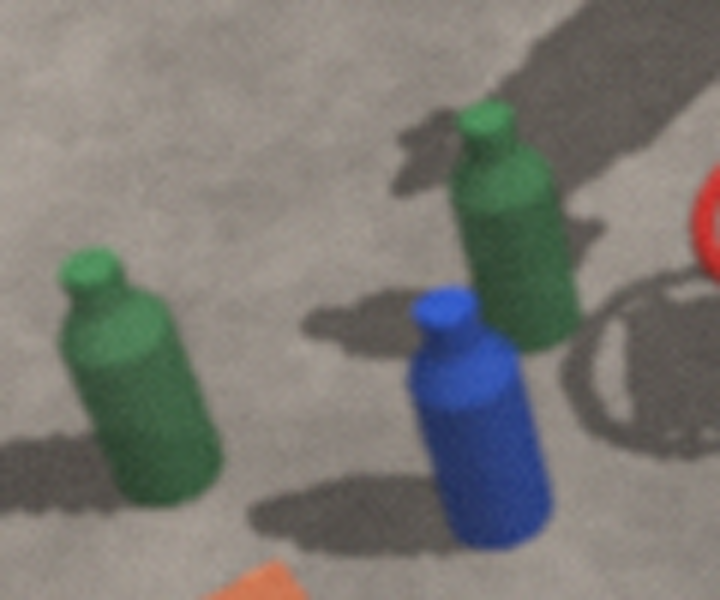

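Run:
```python
from h import *
inc([440,-134,110],Rt(-60,30))
inc([496,-231,40],Rt(-60,30))
```

```text
t 2.80 inc [-76.9  20.5  73.3] [ 1.1  0.8 -0. ] rows>= 2.6
t 2.80 inc [-79.7  17.9 205.3] [ 1.1  0.8 -0. ] rows>= 5.3
```

Call:
jog_arm(increments="-40 10 36 1 0.8 0 0.6;-77 20 73 1.1 0.8 0 0.6;-77 20 73 1.1 0.8 0 0.6;-77 20 73 1.1 0.8 0 0.6;-77 20 73 1.1 0.8 0 0.6;-77 20 73 1.1 0.8 0 0.6")

```text
t: 3.3
ee_pos: [489.1, -105.0, 136.6]
eef_rot: [2.028, -1.201, 1.129]
force: [0.7, 0.1, -0.1]
gripper_width: 0.799
```

Run:
```python
from h import *
stat()
p,T,st=shot("wrist","w2.png")
inc([496,-231,40],Rt(-60,30))
```

```text
t 3.30 pos [ 489.1 -105.   136.6] F [ 0.7  0.1 -0.1] T [2.06 1.11 0.03] w 0.80 q [ 0.7  -0.43 -1.08  1.01 -1.41 -0.64]
t 3.35 inc [-24.8  51.4 148.7] [ 2.3  1.1 -0. ] rows>= 3.8
```

View pics/w2.png

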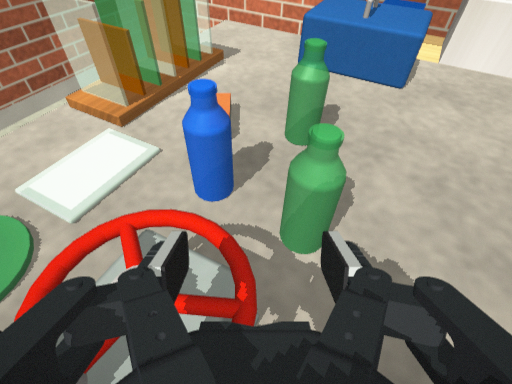

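```bash
cat > kin.py <<'E'
import numpy as np, itertools
from scipy.spatial.transform import Rotation as R
from scipy.optimize import least_squares
def fk(q,p,s=(1,1,-1,1,-1,1)):
    h,L1,L2,d6,off,eo,x1=p
    r=lambda a,ax: R.from_rotvec(a*np.array(ax,float)).as_matrix()
    X=np.array([0,0,h]); A=r(s[0]*q[0],[0,0,1])
    X=X+A@[x1,off,0]
    A=A@r(s[1]*q[1],[0,1,0]); X=X+A@[0,0,L1]
    A=A@r(s[2]*q[2],[0,1,0]); X=X+A@[L2,0,eo]
    A=A@r(s[3]*q[3],[1,0,0])
    A=A@r(s[4]*q[4],[0,1,0]); X=X+A@[d6,0,0]
    A=A@r(s[5]*q[5],[1,0,0])
    # flange: tool z = local x
    return X,A
E
python3 - <<'E'
from kin import *
Q=[[.334,.04083,.08378,0,-1.6155,-.3337],[0.82,-0.66,-1.08,0.96,-1.6,-0.51],[0.7,-0.43,-1.08,1.01,-1.41,-0.64]]
P=[[599.66,.09,230.2],[447.1,-102.8,212.7],[489.1,-105.0,136.6]]
E=[[2.2205,-2.2205,-.0019],[2.039,-1.192,1.15],[2.028,-1.201,1.129]]
best=[]
for s in itertools.product([1],[1,-1],[1,-1],[1,-1],[1,-1],[1,-1]):
    def f(p):
        o=[]; B=[]
        for q,x,e in zip(Q,P,E):
            X,A=fk(q,p,s); o+=list(X-x); B.append(A.T@R.from_rotvec(e).as_matrix())
        C=[B[0].T@B[1]-np.eye(3),B[0].T@B[2]-np.eye(3)]
        return np.array(o+list(300*np.ravel(C)))
    r=least_squares(f,[250,300,400,200,-190,0,0]); best.append((r.cost,s,r.x))
best.sort(key=lambda b:b[0])
for b in best[:3]: print(round(b[0],2),b[1],np.round(b[2],1))
E
```

```text
1341.9 (1, 1, -1, -1, -1, -1) [ 124.   355.6  262.4  258.6 -187.     9.9  283.8]
18819.7 (1, 1, -1, -1, 1, 1) [-180.2  462.2  229.4 -243.1 -195.6  201.5  293.5]
45084.64 (1, 1, -1, -1, -1, 1) [ 124.   355.6  262.4  258.6 -187.     9.9  283.8]
```

```bash
cat >> h.py <<'E'
def log():
    st=bot.observe()
    open("log.txt","a").write(" ".join("%.5f"%v for v in [*st["joint_pos"],*st["ee_pos"],*st["eef_rot"]])+"\n")
_s=stat
def stat():
    _s(); log()
E
python3 -c "
from h import *
stat(); inc([520,-60,260],Rt(-70,60))"
```

```text
t 3.35 pos [ 489.2 -104.8  136.9] F [-0.7  0.1  0.2] T [ 2.12  1.17 -0.04] w 0.80 q [ 0.7  -0.43 -1.08  1.01 -1.41 -0.64]
t 3.35 inc [ 93.3 -45.7 -85.5] [ -4.9 -29.    6.6] rows>= 4.2
```

Back up and collect a couple of joint/pose samples to learn the kinematics.

Call:
jog_arm(increments="93 -46 -85 -5 -29 7 0.6;93 -46 -85 -5 -29 7 0.6;93 -46 -85 -5 -29 7 0.6;93 -46 -85 -5 -29 7 0.6;93 -46 -85 -5 -29 7 0.6;93 -46 -85 -5 -29 7 0.6;93 -46 -85 -5 -29 7 0.6")

```text
t: 3.93
ee_pos: [520.1, -60.2, 260.0]
eef_rot: [2.271, -1.602, 0.611]
force: [-0.5, -0.4, -0.6]
gripper_width: 0.803
```

```bash
python3 -c "
from h import *
stat()"
```

```text
t 3.93 pos [520.1 -60.2 260. ] F [-0.5 -0.4 -0.6] T [ 1.37  0.49 -0.08] w 0.80 q [ 0.59 -0.3  -0.43  0.51 -1.58 -0.28]
```

Call:
jog_arm(increments="60 30 -20 20 20 40 0.6;60 30 -20 20 20 40 0.6;60 30 -20 20 20 40 0.6;60 30 -20 20 20 40 0.6;60 30 -20 20 20 40 0.6;60 30 -20 20 20 40 0.6")

```text
t: 4.43
ee_pos: [505.0, -109.6, 305.9]
eef_rot: [1.709, -2.147, 1.366]
force: [-0.1, -0.8, -0.2]
gripper_width: 0.801
```

Run:
```python
from h import *
stat()
from kin import *
D=np.loadtxt("log.txt"); D=np.vstack([[.33370,.04083,.08378,-.0005,-1.61549,-.33370,599.664,.093,230.24,2.22051,-2.22046,-.0019],D])
print(len(D))
s=(1,1,-1,-1,-1,-1)
best=[]
for s in itertools.product([1],[1,-1],[1,-1],[1,-1],[1,-1],[1,-1]):
    def f(p):
        o=[]; B=[]
        for d in D:
            X,A=fk(d[:6],p[:7],s); o+=list(X-d[6:9]); o+=list(300*np.ravel(A@R.from_rotvec(p[7:]).as_matrix()-R.from_rotvec(d[9:]).as_matrix()))
        return np.array(o)
    for i in range(3):
        r=least_squares(f,[250,300,400,200,-190,0,0,*np.random.randn(3)]); best.append((r.cost,s,r.x))
best.sort(key=lambda b:b[0])
for b in best[:3]: print(round(b[0],2),b[1],np.round(b[2],2))
```

```text
t 4.43 pos [ 505.  -109.6  305.9] F [-0.1 -0.8 -0.2] T [ 1.83  1.22 -0.04] w 0.80 q [ 0.65 -0.58 -0.82  0.93 -1.49 -1.04]
4
4299.24 (1, 1, -1, -1, -1, -1) [ 162.95  331.35  314.93  270.91 -187.76   40.88  222.29   -1.21    1.21
   -1.21]
4299.24 (1, 1, -1, -1, -1, -1) [ 162.95  331.35  314.93  270.91 -187.76   40.88  222.29   -1.21    1.21
   -1.21]
4299.24 (1, 1, -1, -1, -1, -1) [ 162.95  331.35  314.93  270.91 -187.76   40.88  222.29    2.42   -2.42
    2.42]
```

```bash
cat log.txt
python3 - <<'E'
from kin import *
D=np.loadtxt("log.txt"); D=np.vstack([[.33370,.04083,.08378,-.0005,-1.61549,-.33370,599.664,.093,230.24,2.22051,-2.22046,-.0019],D])
e=lambda s,a:R.from_euler(s,a)
best=[]
for s4 in (1,-1):
 for s6 in (1,-1):
  def f(p):
    o=[]
    for d in D:
        M=e('z',d[0])*e('y',p[0]*d[1]+p[1]*d[2])*e('x',s4*d[3])*e('y',p[2]*d[4])*e('x',s6*d[5])*R.from_rotvec(p[3:6])
        o+=list((M.inv()*R.from_rotvec(d[9:])).as_rotvec())
    return np.array(o)
  for i in range(6):
    r=least_squares(f,np.random.randn(6)*1.2); best.append((r.cost,s4,s6,np.round(r.x,3)))
best.sort(key=lambda b:b[0])
for b in best[:3]: print(b)
E
```

```text
0.69644 -0.43083 -1.08145 1.01168 -1.40569 -0.64081 489.23494 -104.78652 136.92187 2.02800 -1.20187 1.12986
0.59172 -0.30317 -0.43009 0.50663 -1.58014 -0.28051 520.07292 -60.23858 259.97864 2.27051 -1.60232 0.61141
0.65473 -0.58316 -0.81503 0.92861 -1.48538 -1.03926 504.95944 -109.55764 305.92037 1.70900 -2.14699 1.36622
(np.float64(1.0809476661718045e-10), -1, -1, array([ 1.   , -1.   , -1.   ,  2.418, -2.418,  2.418]))
(np.float64(1.0809476661731805e-10), -1, -1, array([ 1.   , -1.   , -1.   , -1.209,  1.209, -1.209]))
(np.float64(1.080947666211154e-10), -1, -1, array([ 1.   , -1.   , -1.   ,  2.418, -2.418,  2.418]))
```

Run:
```python
from kin import *
D=np.loadtxt("log.txt"); D=np.vstack([[.33370,.04083,.08378,-.0005,-1.61549,-.33370,599.664,.093,230.24,2.22051,-2.22046,-.0019],D])
e=lambda s,a:R.from_euler(s,a)
def blocks(d):
    A1=e('z',d[0]);A2=A1*e('y',d[1]);A3=A2*e('y',-d[2]);A4=A3*e('x',-d[3]);A5=A4*e('y',-d[4]);A6=A5*e('x',-d[5])
    return [a.as_matrix() for a in (A1,A2,A3,A4,A5,A6)]
def fit(cols):
    A=np.vstack([np.column_stack([blocks(d)[i][:,j] if i>=0 else np.eye(3)[:,j] for i,j in cols]) for d in D]); b=D[:,6:9].ravel()
    x,*_=np.linalg.lstsq(A,b,rcond=None); r=A@x-b; print(cols,np.round(x,1),"rms",np.sqrt((r**2).mean()),"sv",np.round(np.linalg.svd(A)[1],2))
fit([(-1,2),(0,1),(1,2),(2,0),(4,0)])
fit([(-1,2),(0,0),(0,1),(1,2),(2,0),(4,0)])
fit([(-1,2),(0,1),(1,2),(2,0),(2,2),(4,0)])
fit([(-1,2),(0,1),(1,2),(2,0),(3,1),(4,0)])
fit([(-1,2),(0,1),(1,2),(2,0),(2,2),(4,0),(4,1)])
fit([(-1,2),(0,1),(1,2),(2,0),(3,2),(4,0)])
fit([(-1,2),(0,1),(1,2),(2,0),(3,1),(4,0),(4,2)])
```

```text
[(-1, 2), (0, 1), (1, 2), (2, 0), (4, 0)] [ 397.1 -170.5  194.2  509.4  303.5] rms 38.139137807793894 sv [3.3  2.27 1.86 0.59 0.37]
[(-1, 2), (0, 0), (0, 1), (1, 2), (2, 0), (4, 0)] [ 221.6  220.8 -191.4  304.5  317.1  264.1] rms 27.155519902019048 sv [3.36 2.74 2.13 0.63 0.44 0.24]
[(-1, 2), (0, 1), (1, 2), (2, 0), (2, 2), (4, 0)] [ 352.9 -167.6  214.3  508.8   31.4  308.9] rms 37.97662637335276 sv [3.73 2.27 2.04 0.61 0.59 0.19]
[(-1, 2), (0, 1), (1, 2), (2, 0), (3, 1), (4, 0)] [ 153.9    0.   399.9  551.4 -196.5  346.8] rms 0.0022224675899919517 sv [3.36 2.77 2.02 0.8  0.53 0.26]
[(-1, 2), (0, 1), (1, 2), (2, 0), (2, 2), (4, 0), (4, 1)] [ 153.9    0.   399.9  551.4   -0.   346.8 -196.5] rms 0.0022220250151383588 sv [3.82 2.77 2.12 0.81 0.6  0.41 0.18]
[(-1, 2), (0, 1), (1, 2), (2, 0), (3, 2), (4, 0)] [ 417.1 -177.7  153.   505.1 -211.8   76.6] rms 37.46145700828299 sv [3.74 2.41 1.87 0.72 0.37 0.08]
[(-1, 2), (0, 1), (1, 2), (2, 0), (3, 1), (4, 0), (4, 2)] [ 153.9    0.   399.9  551.4 -196.5  346.8   -0. ] rms 0.0020027031603442715 sv [3.5  2.77 2.65 0.81 0.53 0.27 0.05]
```

```bash
cat > ik.py <<'E'
import numpy as np
from scipy.spatial.transform import Rotation as R
from scipy.optimize import least_squares
LO=np.array([-2.56,-1.29,-1.08,-3.29,-2.81,-2.99])+.03; HI=np.array([2.56,2.01,1.49,1.98,-.18,2.99])-.03
C=R.from_rotvec([2.4184,-2.4184,2.4184])
def pts(q):
    e=lambda s,a:R.from_euler(s,a)
    A1=e('z',q[0]);A2=A1*e('y',q[1]);A3=A2*e('y',-q[2]);A4=A3*e('x',-q[3]);A5=A4*e('y',-q[4]);A6=A5*e('x',-q[5])
    s=np.array([0,0,153.9]); el=s+A2.apply([0,0,399.9]); w1=el+A3.apply([551.4,0,0]); w2=w1+A4.apply([0,-196.5,0]); t=w2+A5.apply([346.8,0,0])
    return el,w1,w2,t,A6*C
def ik(pos,Rm,q0=None,n=6):
    best=None
    rng=np.random.default_rng(0)
    def f(q):
        *_,t,A=pts(q); return np.r_[(t-pos)/100,(A.inv()*R.from_matrix(Rm)).as_rotvec()*3]
    for i in range(n):
        s=np.clip(np.array([.5,-.2,-.3,.5,-1.5,-.4]) if (i==0 and q0 is None) else (np.array(q0) if i==0 else rng.uniform(LO,HI)),LO+1e-3,HI-1e-3)
        r=least_squares(f,s,bounds=(LO,HI))
        if best is None or r.cost<best.cost: best=r
        if best.cost<1e-8: break
    return best.x,best.cost
E
python3 - <<'E'
from ik import *
import sys; sys.argv=['x']
def Rt(az,e):
    a,e=np.radians(az),np.radians(e)
    z=np.array([np.cos(e)*np.cos(a),np.cos(e)*np.sin(a),-np.sin(e)])
    x=np.array([np.sin(e)*np.cos(a),np.sin(e)*np.sin(a),np.cos(e)])
    return np.column_stack([x,np.cross(z,x),z])
for nm,b in dict(A=[487,-216,50],B=[557,-385,50]).items():
  for e in (20,30,40):
    for az in (-110,-90,-75,-60,-45,-30,-15,0,15,30):
      M=Rt(az,e); r=[]
      for back in (0,130):
        q,c=ik(np.array(b)+(20-back)*M[:,2]+[0,0,0],M,n=4); r.append((c<1e-6,np.round(q,2)))
        if back==0: P=pts(q); hh=np.round([P[2],P[1]],0).tolist()
      if r[0][0]: print(nm,e,az,r[0][1],hh,"|",r[1][0])
E
```

```text
A 20 -110 [ 0.35  0.37 -0.58  0.8  -1.65 -1.11] [[592.0, 73.0, 162.0], [437.0, 161.0, 79.0]] | True
A 20 -90 [ 0.37  0.15 -0.89  1.08 -1.45 -1.08] [[487.0, 91.0, 162.0], [314.0, 123.0, 74.0]] | True
A 30 -110 [ 0.34  0.26 -0.59  0.73 -1.56 -1.03] [[584.0, 50.0, 213.0], [442.0, 155.0, 126.0]] | True
A 30 -90 [ 0.36  0.04 -0.88  0.98 -1.36 -0.95] [[487.0, 67.0, 213.0], [327.0, 124.0, 115.0]] | True
A 30 0 [-0.28 -0.68 -0.92 -0.69 -0.38  2.37] [[204.0, -216.0, 213.0], [274.0, -79.0, 335.0]] | False
A 40 -110 [ 0.31  0.17 -0.58  0.65 -1.48 -0.95] [[573.0, 19.0, 260.0], [448.0, 143.0, 173.0]] | True
A 40 -90 [ 0.34 -0.05 -0.85  0.85 -1.28 -0.82] [[487.0, 34.0, 260.0], [344.0, 121.0, 157.0]] | True
A 40 -75 [ 0.31 -0.23 -1.04  1.02 -1.11 -0.69] [[422.0, 26.0, 260.0], [276.0, 87.0, 144.0]] | True
A 40 0 [-0.09 -0.71 -1.01 -0.18 -0.4   1.8 ] [[237.0, -216.0, 260.0], [265.0, -24.0, 294.0]] | False
A 40 15 [-0.48 -0.41 -0.63 -0.8  -0.8   2.72] [[245.0, -281.0, 260.0], [336.0, -174.0, 398.0]] | True
B 20 -110 [-0.01  0.51 -0.43  1.1  -1.48 -0.98] [[662.0, -96.0, 162.0], [522.0, -5.0, 58.0]] | T
[... 528 characters left out ...]
0.15 -0.5  -0.92 -0.31  2.61] [[284.0, -312.0, 213.0], [391.0, -238.0, 360.0]] | True
B 40 -110 [-0.03  0.36 -0.39  0.86 -1.3  -0.77] [[643.0, -150.0, 260.0], [546.0, -18.0, 152.0]] | True
B 40 -90 [-0.08  0.16 -0.67  1.1  -1.03 -0.67] [[557.0, -135.0, 260.0], [435.0, -35.0, 142.0]] | True
B 40 -75 [-0.19  0.02 -0.85  1.34 -0.78 -0.6 ] [[492.0, -143.0, 260.0], [359.0, -71.0, 135.0]] | True
B 40 -60 [-0.42 -0.11 -0.97  1.69 -0.47 -0.56] [[432.0, -168.0, 260.0], [287.0, -128.0, 133.0]] | False
B 40 -15 [-0.36 -0.16 -0.61 -0.29 -0.27  1.92] [[315.0, -320.0, 260.0], [404.0, -153.0, 311.0]] | True
B 40 0 [-0.61 -0.04 -0.33 -0.79 -0.67  2.67] [[307.0, -385.0, 260.0], [419.0, -296.0, 394.0]] | True
```

```bash
cat >> ik.py <<'E'
def Rt(az,e):
    a,e=np.radians(az),np.radians(e)
    z=np.array([np.cos(e)*np.cos(a),np.cos(e)*np.sin(a),-np.sin(e)])
    x=np.array([np.sin(e)*np.cos(a),np.sin(e)*np.sin(a),np.cos(e)])
    return np.column_stack([x,np.cross(z,x),z])
E
python3 - <<'E'
from ik import *
for nm,b in dict(A=[487,-216,50],B=[557,-385,50]).items():
  for e in (30,35,40):
    for az in (-15,-5,5,10,15,20,25,30,40):
      M=Rt(az,e); r=[]
      for back in (0,60,110):
        q,c=ik(np.array(b)+(17-back)*M[:,2],M,n=6); r.append((c<1e-6,np.round(q,2)))
        if back==0: P=pts(q); hh=np.round([P[2],P[1]],0).tolist()
      if r[0][0]: print(nm,e,az,r[0][1],hh,"|",r[1][0],r[2][0])
for nm,b in dict(s1=[450,157,97],s3=[610,163,97]).items():
  for e in (120,125,130):
    for az in (-88,92):
      M=Rt(az,e)
      for up in (0,80):
        q,c=ik(np.array(b)+17*M[:,2]+[0,0,up],M,n=8); P=pts(q); print(nm,e,az,up,c<1e-6,np.round(q,2),np.round([P[2],P[1]],0).tolist())
E
```

```text
A 30 5 [-0.52 -0.54 -0.77 -0.98 -0.63  2.78] [[202.0, -241.0, 215.0], [288.0, -164.0, 374.0]] | True True
A 30 10 [-0.63 -0.44 -0.69 -1.07 -0.79  2.96] [[206.0, -266.0, 215.0], [295.0, -214.0, 382.0]] | True True
A 30 40 [-0.79  0.01 -0.31 -1.09 -1.34 -2.9 ] [[268.0, -400.0, 215.0], [372.0, -374.0, 380.0]] | True True
A 35 5 [-0.36 -0.58 -0.8  -0.73 -0.56  2.49] [[218.0, -240.0, 239.0], [297.0, -113.0, 367.0]] | True True
A 35 10 [-0.5  -0.48 -0.7  -0.89 -0.72  2.74] [[221.0, -263.0, 239.0], [310.0, -170.0, 388.0]] | True True
A 35 15 [-0.59 -0.39 -0.63 -0.96 -0.85  2.9 ] [[226.0, -286.0, 239.0], [320.0, -212.0, 396.0]] | True True
A 40 5 [-0.25 -0.6  -0.84 -0.51 -0.55  2.24] [[235.0, -238.0, 262.0], [300.0, -78.0, 355.0]] | True True
A 40 10 [-0.39 -0.5  -0.72 -0.7  -0.69  2.53] [[238.0, -260.0, 262.0], [320.0, -131.0, 385.0]] | True True
A 40 15 [-0.48 -0.42 -0.64 -0.8  -0.81  2.72] [[243.0, -281.0, 262.0], [334.0, -174.0, 399.0]] | True True
A 40 20 [-0.55 -0.34 -0.57 -0.86 -0.91  2.86] [[250.0, -302.0, 262.0], [345.0, -210.0, 407.0]] | True True
B 30 -15 [-0.55 -0.16 -0.51 -0.91 
[... 2802 characters left out ...]
 0.22  0.11  0.12 -0.6  -1.47 -0.16] [[617.0, -26.0, 447.0], [579.0, 132.0, 558.0]]
s3 125 92 0 True [ 0.79  0.36 -0.08  0.43 -1.58  2.29] [[603.0, 352.0, 367.0], [452.0, 453.0, 293.0]]
s3 125 92 80 True [ 0.79  0.32  0.01  0.44 -1.7   2.35] [[603.0, 352.0, 447.0], [460.0, 460.0, 368.0]]
s3 130 -88 0 True [ 0.17  0.18  0.05 -0.71 -1.39 -0.02] [[617.0, -49.0, 350.0], [609.0, 101.0, 476.0]]
s3 130 -88 80 True [ 0.17  0.12  0.13 -0.69 -1.49 -0.11] [[617.0, -49.0, 430.0], [591.0, 100.0, 555.0]]
s3 130 92 0 True [ 0.8   0.4  -0.07  0.48 -1.62  2.26] [[603.0, 375.0, 350.0], [448.0, 466.0, 269.0]]
s3 130 92 80 True [ 0.8   0.35  0.01  0.49 -1.73  2.33] [[603.0, 375.0, 430.0], [456.0, 473.0, 343.0]]
```

```bash
cat >> ik.py <<'E'
from scipy.spatial.transform import Slerp
def check(q,wps,n=12):
    q=np.array(q)
    for pos,Rm in wps:
        *_,t0,A0=pts(q); sl=Slerp([0,1],R.concatenate([A0,R.from_matrix(Rm)])); mc=0; mj=0; zz=1e9
        for s in np.linspace(0,1,n+1)[1:]:
            qn,c=ik(t0+(np.array(pos)-t0)*s,sl(s).as_matrix(),q0=q,n=1); mj=max(mj,abs(qn-q).max()); q=qn; mc=max(mc,c); P=pts(q); zz=min(zz,P[1][2],P[2][2])
        print(np.round(pos),"cost %.1e step %.2f"%(mc,mj),"q",np.round(q,2),"minz %.0f"%zz,"margin %.2f"%min((q-LO).min(),(HI-q).min()))
    return q
E
python3 - <<'E'
from h import *
import ik
stat()
q=bot.observe()["joint_pos"]
M=Rt(5,35); A=np.array([487,-216,50.]); g=A+17*M[:,2]; print(g,g-110*M[:,2])
w=[([470,-120,300],Rt(-30,90)),([420,-180,260],Rt(5,75)),(g-110*M[:,2]+[0,0,20],M),(g,M),(g+[0,0,120],M),([500,40,260],Rt(60,90)),([450,150,240],Rt(92.2,125)),(np.array([450,157,97])+17*Rt(92.2,125)[:,2],Rt(92.2,125))]
ik.check(q,w)
for p,m in w[:1]: inc(p,m)
E
```

```text
t 4.43 pos [ 505.  -109.6  305.9] F [-0.1 -0.8 -0.2] T [ 1.83  1.22 -0.04] w 0.80 q [ 0.65 -0.58 -0.82  0.93 -1.49 -1.04]
[ 500.8725937  -214.78630532   40.24920058] [ 411.10875212 -222.63962385  103.34260858]
[ 470 -120  300] cost 4.5e-25 step 0.17 q [ 0.17 -0.25 -0.06  0.   -1.76  0.88] minz 384 margin 0.99
[ 420 -180  260] cost 3.8e-18 step 0.07 q [ 0.03 -0.57 -0.37 -0.02 -1.51  1.63] minz 595 margin 0.68
[ 411. -223.  123.] cost 3.0e-19 step 0.16 q [-0.47 -0.99 -0.88 -0.59 -0.89  2.31] minz 322 margin 0.17
[ 501. -215.   40.] cost 1.5e-21 step 0.04 q [-0.36 -0.58 -0.8  -0.73 -0.56  2.49] minz 239 margin 0.25
[ 501. -215.  160.] cost 9.0e-19 step 0.05 q [-0.25 -0.78 -0.77 -0.44 -0.7   2.12] minz 249 margin 0.28
[500  40 260] cost 3.2e-18 step 0.09 q [ 0.48 -0.22 -0.1   0.   -1.68  2.14] minz 388 margin 0.82
[450 150 240] cost 2.7e-19 step 0.05 q [ 1.   -0.06 -0.23  0.35 -1.9   2.21] minz 457 margin 0.75
[450. 147.  83.] cost 1.2e-21 step 0.02 q [ 1.    0.02 -0.44  0.34 -1.63  2.11] minz 309 margin 0.61
t 4.43 inc [17.7 32.1 -5. ] [ -9.9 -55.7 -67.4] rows>= 12.3
```

Call:
jog_arm(increments="18 32 -5 -9.9 -55.7 -67.4 1;18 32 -5 -9.9 -55.7 -67.4 1;18 32 -5 -9.9 -55.7 -67.4 1;18 32 -5 -9.9 -55.7 -67.4 1;18 32 -5 -9.9 -55.7 -67.4 1;18 32 -5 -9.9 -55.7 -67.4 1;18 32 -5 -9.9 -55.7 -67.4 1;18 32 -5 -9.9 -55.7 -67.4 1;18 32 -5 -9.9 -55.7 -67.4 1;18 32 -5 -9.9 -55.7 -67.4 1;18 32 -5 -9.9 -55.7 -67.4 1;18 32 -5 -9.9 -55.7 -67.4 1")

```text
t: 5.43
ee_pos: [468.8, -120.4, 299.1]
eef_rot: [3.023, -0.844, 0.028]
force: [0.2, -0.1, 0.5]
gripper_width: 1.002
```

Run:
```python
from h import *
stat()
inc([420,-180,260],Rt(5,75)); inc([411,-223,125],Rt(5,35))
```

```text
t 5.43 pos [ 468.8 -120.4  299.1] F [ 0.2 -0.1  0.5] T [-0.01  0.01  0.04] w 1.00 q [ 0.18 -0.27 -0.08  0.01 -1.75  0.85]
t 5.43 inc [-11.6  76.4  38.8] [  5.   13.5 -35.9] rows>= 5.4
t 5.43 inc [  0.5 118.1 174. ] [ 17.5  52.1 -33.2] rows>= 9.0
```

Call:
jog_arm(increments="-12 76 39 5 13.5 -36 1;-12 76 39 5 13.5 -36 1;-12 76 39 5 13.5 -36 1;-12 76 39 5 13.5 -36 1;-12 76 39 5 13.5 -36 1;0 118 174 17.5 52 -33 1;0 118 174 17.5 52 -33 1;0 118 174 17.5 52 -33 1;0 118 174 17.5 52 -33 1;0 118 174 17.5 52 -33 1;0 118 174 17.5 52 -33 1;0 118 174 17.5 52 -33 1")

```text
t: 6.43
ee_pos: [407.9, -222.8, 119.4]
eef_rot: [-2.746, -0.104, -1.431]
force: [-0.9, -1.3, 0.0]
gripper_width: 1.0
```

Run:
```python
from h import *
stat()
p,T,st=shot("wrist","w3.png")
for r in bot.search_frame(p,"bottle1"): print(np.round(r["extent"]),r["confidence"])
inc([411,-223,125],Rt(5,35))
```

```text
t 6.43 pos [ 407.9 -222.8  119.4] F [-0.9 -1.3  0. ] T [-0.3   2.44 -0.08] w 1.00 q [-0.47 -1.   -0.9  -0.59 -0.89  2.31]
[227. 109.  61. 141.] 0.83
[255.  30.  48. 128.] 0.75
[390.  67. 110. 141.] 0.74
[  0.  35. 184. 189.] 0.18
t 6.53 inc [ 2.8 -1.   0.7] [ 0.3  0.3 -0.3] rows>= 0.1
```

View pics/w3.png

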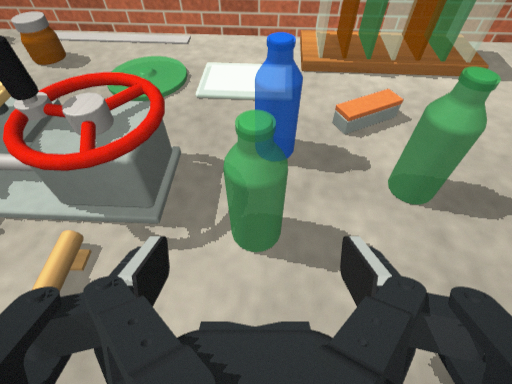

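Run:
```python
from h import *
p,T,st=shot("wrist")
for n,u,v,z in [("Atop",256,123,140),("Afront",256,249,0),("Btop",480,78,140),("Bfront",409,203,0)]: print(n,np.round(onz(p,u,v,z,T),1))
M=Rt(5,35); inc(np.array([485,-217,50])+17*M[:,2],M); inc(np.array([485,-217,50])-23*M[:,2],M)
```

```text
Atop [ 488.  -217.8  140. ]
Afront [ 468.  -219.8    0. ]
Btop [ 557.1 -388.2  140. ]
Bfront [ 538.3 -385.9    0. ]
t 6.58 inc [-16.8  -0.2 121.5] [ 0.2  0.3 -0.1] rows>= 2.9
t 6.58 inc [-17.   -0.1  81.5] [ 0.2  0.3 -0.1] rows>= 2.0
```

Call:
jog_arm(increments="-8 0 30 0 0 0 1;-17 0 60 0 0 0 1;-17 0.5 85 0 0 0 1;-17 0.5 105 0 0 0 1;-17 0.5 118 0 0 0 1;-17 0.5 123 0 0 0 1;-17 0.5 124 0 0 0 1;-17 0.5 124 0 0 0 -1;-17 0.5 124 0 0 0 -1;-17 0.5 124 0 0 0 -1;-17 0.5 124 0 0 0 -1;-17 0.5 124 0 0 0 -1")

```text
t: 7.58
ee_pos: [501.0, -216.5, 39.9]
eef_rot: [-2.754, -0.115, -1.427]
force: [-2.8, 2.5, 3.3]
gripper_width: 0.568
```

Call:
jog_arm(increments="0 0 0 0 0 0 -1;0 0 0 0 0 0 -1;0 0 0 0 0 0 -1;0 0 0 0 0 0 -1")

```text
t: 7.92
ee_pos: [500.9, -216.6, 40.0]
eef_rot: [-2.754, -0.115, -1.427]
force: [-3.2, 1.1, 1.2]
gripper_width: 0.564
```

Run:
```python
from h import *
stat()
p,T,st=shot("wrist","w4.png")
inc(st["ee_pos"]+[0,0,130],Rt(5,35))
```

```text
t 7.92 pos [ 500.9 -216.6   40. ] F [-3.2  1.1  1.2] T [0.2  2.27 0.43] w 0.56 q [-0.36 -0.58 -0.81 -0.72 -0.56  2.48]
t 7.97 inc [ 1.062e+02  1.000e-01 -7.500e+01] [ 0.2  0.2 -0.1] rows>= 3.1
```

View pics/w4.png

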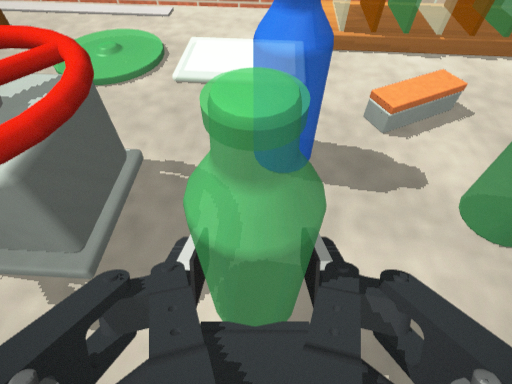

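Call:
jog_arm(increments="30 0 -20 0 0 0 -1;70 0 -50 0 0 0 -1;106 0 -75 0 0 0 -1;106 0 -75 0 0 0 -1;106 0 -75 0 0 0 -1")

```text
t: 8.38
ee_pos: [501.6, -216.7, 174.4]
eef_rot: [-2.752, -0.119, -1.435]
force: [0.1, 0.7, -3.3]
gripper_width: 0.574
```

Run:
```python
from h import *
stat()
inc([480,0,290],Rt(50,80)); 
S=cv2.imread("pics/s1.png")[160:270,180:370]; cv2.imwrite("pics/s1c.png",cv2.resize(S,None,fx=4,fy=4,interpolation=cv2.INTER_CUBIC))
S=cv2.imread("pics/d1.png")[180:300,170:280]; cv2.imwrite("pics/d1c.png",cv2.resize(S,None,fx=5,fy=5,interpolation=cv2.INTER_CUBIC))
```

```text
t 8.38 pos [ 501.6 -216.7  174.4] F [ 0.1  0.7 -3.3] T [-0.31  3.21  0.06] w 0.57 q [-0.25 -0.79 -0.76 -0.42 -0.71  2.09]
t 8.38 inc [  93.6 -217.3  -69.4] [ 25.1 -42.6 -38.9] rows>= 8.8
```

View pics/s1c.png

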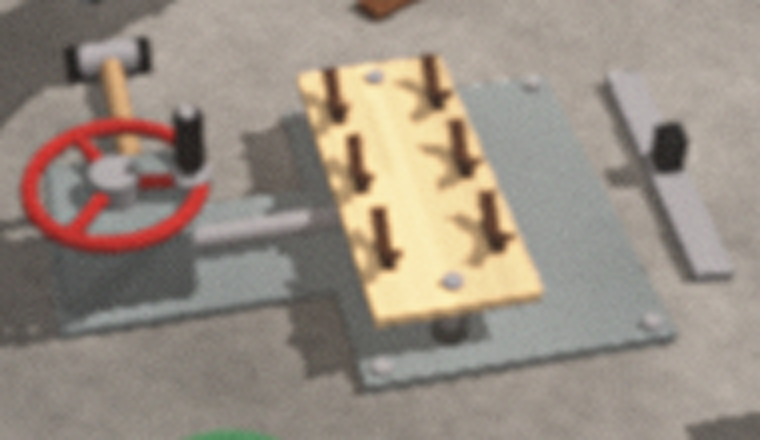

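View pics/d1c.png

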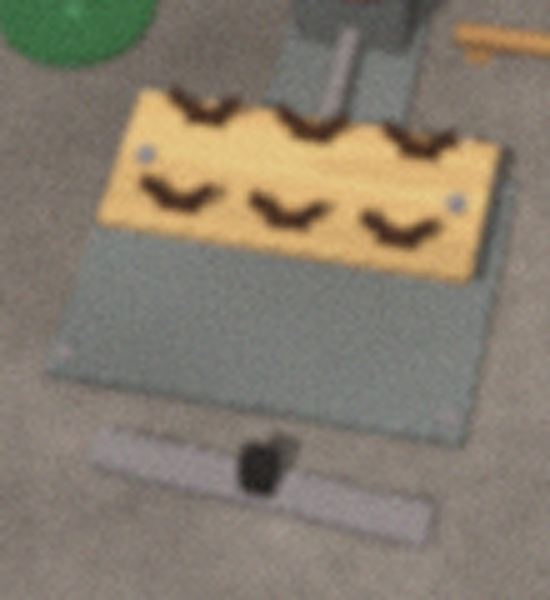

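Run:
```python
from h import *
from scipy.optimize import least_squares
S,Ts,_=shot("scene");D,Td,_=shot("side")
fs=lambda u,v:(180+u/4-.4,160+v/4-.4); fd=lambda u,v:(170+u/5-.4,180+v/5-.4)
obs=[]
for k,y,uv in [(1,40,(183,183)),(0,40,(290,201)),(-1,40,(401,220)),(1,-40,(205,97)),(0,-40,(311,116)),(-1,-40,(421,132))]: obs.append(("D",lambda p,k=k,y=y:(80*k,y,p[3]-13),fd(*uv)))
for sx,sy,us,ud in [(-1,-1,(300,75),(500,148)),(-1,1,(445,57),(473,278)),(1,1,(541,293),(97,220)),(1,-1,(378,322),(143,90))]:
    f=lambda p,sx=sx,sy=sy:(sx*p[4],sy*p[5],p[3]-41)
    obs.append(("S",f,fs(*us))); obs.append(("D",f,fd(*ud)))
for sx,us,ud in [(-1,(547,80),(463,441)),(1,(675,335),(48,372))]:
    f=lambda p,sx=sx:(sx*150,p[6],12)
    obs.append(("S",f,fs(*us))); obs.append(("D",f,fd(*ud)))
for k,y,uv in [(-1,-40,(330,69)),(-1,40,(430,56)),(0,-40,(352,136)),(0,40,(456,121)),(1,-40,(377,209)),(1,40,(487,194))]: obs.append(("S",lambda p,k=k,y=y:(80*k-p[7],y,p[3]-13),fs(*uv)))
def f(p):
    c,s=np.cos(p[2]),np.sin(p[2]); o=[]
    for v,g,uv in obs:
        X=g(p); W=[p[0]+c*X[0]-s*X[1],p[1]+s*X[0]+c*X[1],X[2]]
        o+=list((proj(S,W,Ts) if v=="S" else proj(D,W,Td))-uv)
    return np.array(o)
r=least_squares(f,[530,160,.035,97,135,60,157,25],loss="soft_l1",x_scale=[10,10,.05,5,5,5,5,5])
print(np.round(r.x,3)); print(np.round(f(r.x).reshape(-1,2),1).tolist())
```

```text
[5.33171e+02 1.59895e+02 2.10000e-02 1.00894e+02 1.35903e+02 5.92540e+01
 1.59853e+02 2.10910e+01]
[[-1.3, 0.4], [-0.7, 0.4], [-0.6, 0.3], [0.1, 0.4], [0.3, 0.0], [-0.1, 0.3], [-0.5, -0.4], [0.0, 0.2], [-1.5, -0.6], [-0.5, 0.4], [0.1, -0.0], [0.0, -0.6], [-0.7, -0.7], [-0.2, 0.3], [-0.3, -1.8], [-0.1, 0.1], [0.3, -0.9], [-0.8, -0.9], [0.0, 0.3], [-0.3, 0.2], [0.1, -0.0], [-0.0, 0.1], [0.1, -0.0], [-0.2, -0.3]]
```

Call:
jog_arm(increments="94 -217 -69 25 -42.5 -39 -1;94 -217 -69 25 -42.5 -39 -1;94 -217 -69 25 -42.5 -39 -1;94 -217 -69 25 -42.5 -39 -1;94 -217 -69 25 -42.5 -39 -1;94 -217 -69 25 -42.5 -39 -1;94 -217 -69 25 -42.5 -39 -1;94 -217 -69 25 -42.5 -39 -1;94 -217 -69 25 -42.5 -39 -1;94 -217 -69 25 -42.5 -39 -1;94 -217 -69 25 -42.5 -39 -1")

```text
t: 9.4
ee_pos: [480.8, 0.7, 280.6]
eef_rot: [-2.767, -1.288, -0.227]
force: [0.1, -0.5, -3.4]
gripper_width: 0.563
```

Run:
```python
from h import *
stat()
M=Rt(91.2,125); t=np.array([453.2,158.2,100])+16*M[:,2]-1*M[:,0]; print(t)
inc(t+[0,0,120],M)
```

```text
t 9.40 pos [480.8   0.7 280.6] F [ 0.1 -0.5 -3.4] T [-0.58  0.41  0.01] w 0.56 q [ 0.35 -0.36 -0.15 -0.09 -1.63  2.08]
[453.40934828 148.20581734  87.46714373]
t 9.40 inc [  81.5 -115.    89.4] [ -9.9 -42.9 -41.1] rows>= 8.4
```

Call:
jog_arm(increments="81 -115 89 -10 -43 -41 -1;81 -115 89 -10 -43 -41 -1;81 -115 89 -10 -43 -41 -1;81 -115 89 -10 -43 -41 -1;81 -115 89 -10 -43 -41 -1;81 -115 89 -10 -43 -41 -1;81 -115 89 -10 -43 -41 -1;81 -115 89 -10 -43 -41 -1;81 -115 89 -10 -43 -41 -1;81 -115 89 -10 -43 -41 -1;81 -115 89 -10 -43 -41 -1")

```text
t: 10.32
ee_pos: [452.8, 147.6, 207.0]
eef_rot: [1.853, 1.886, -0.581]
force: [0.7, -0.3, -3.1]
gripper_width: 0.568
```

Run:
```python
from h import *
stat()
M=Rt(91.2,125); t=np.array([453.2,158.2,100])+16*M[:,2]-1*M[:,0]
inc(t+[0,0,20],M);inc(t+[0,0,0],M)
S,Ts,_=shot("scene","s5.png");D,Td,_=shot("side","d5.png")
crop(S,"s5c.png",180,100,370,270,4);crop(D,"d5c.png",150,130,310,300,3.5)
```

```text
t 10.32 pos [452.8 147.6 207. ] F [ 0.7 -0.3 -3.1] T [2.11 0.   0.02] w 0.57 q [ 0.99 -0.04 -0.27  0.34 -1.85  2.18]
t 10.32 inc [57.5  0.3 81.2] [ 0.  -0.  -0.2] rows>= 2.4
t 10.32 inc [69.   0.3 97.6] [ 0.  -0.  -0.2] rows>= 2.9
```

View pics/s5c.png

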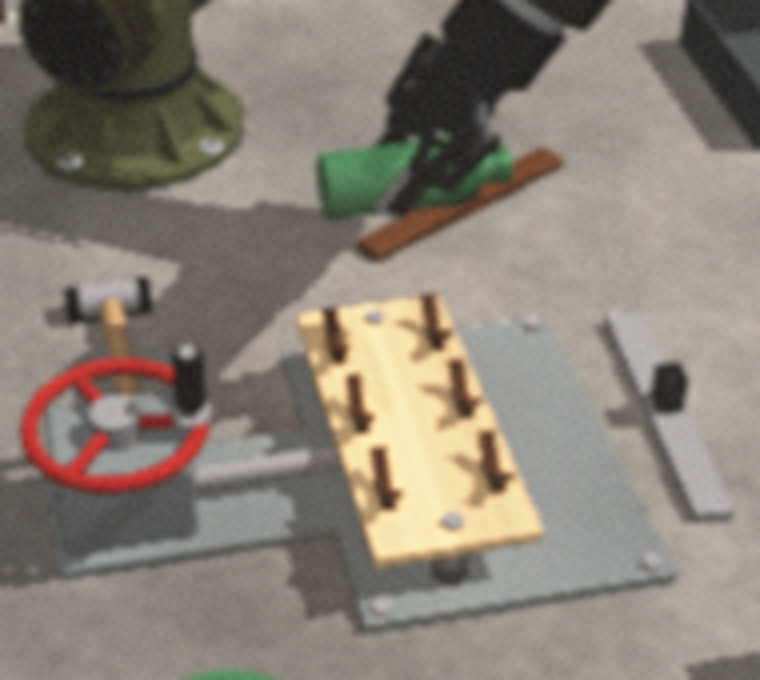

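View pics/d5c.png

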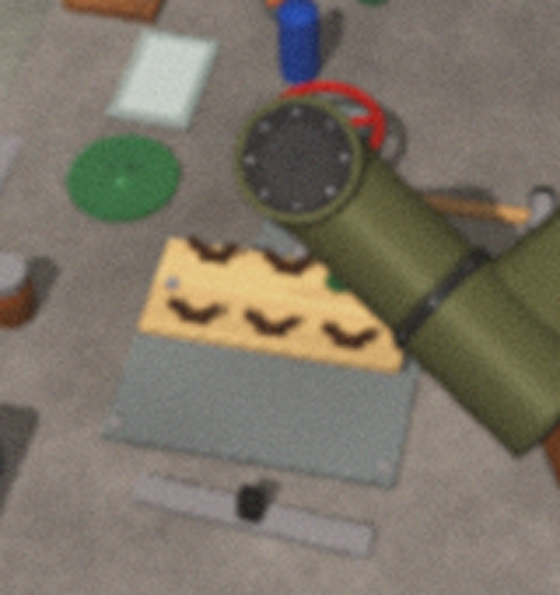

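Call:
jog_arm(increments="20 0 28 0 0 0 -1;40 0 56 0 0 0 -1;52 0 74 0 0 0 -1;58 0 81 0 0 0 -1;61 0 86 0 0 0 -1;63.5 0 89.7 0 0 0 -1;63.5 0 89.7 0 0 0 -1;63.5 0 89.7 0 0 0 -1")

```text
t: 11.08
ee_pos: [454.3, 148.6, 99.9]
eef_rot: [1.857, 1.885, -0.575]
force: [0.4, 0.3, -3.4]
gripper_width: 0.567
```

Run:
```python
from h import *
stat()
```

```text
t 11.08 pos [454.3 148.6  99.9] F [ 0.4  0.3 -3.4] T [2.18 0.08 0.02] w 0.57 q [ 0.99  0.02 -0.41  0.33 -1.66  2.11]
```

Call:
jog_arm(increments="1.7 0 2.5 0 0 0 -1;3.4 0 4.9 0 0 0 -1;4.6 0 6.5 0 0 0 -1;4.6 0 6.5 0 0 0 -1;4.6 0 6.5 0 0 0 -1")

```text
t: 11.5
ee_pos: [454.3, 148.7, 91.9]
eef_rot: [1.856, 1.885, -0.575]
force: [0.1, 0.7, -3.8]
gripper_width: 0.571
```

Call:
jog_arm(increments="1.2 0 1.6 0 0 0 -1;2.3 0 3.3 0 0 0 -1;2.3 0 3.3 0 0 0 -1;2.3 0 3.3 0 0 0 -1")

```text
t: 11.83
ee_pos: [454.8, 148.8, 90.7]
eef_rot: [1.854, 1.884, -0.575]
force: [-5.9, 0.7, 9.6]
gripper_width: 0.567
```

Call:
jog_arm(increments="0 -1 0 0 0 0 -1;0.6 -2 0.8 0 0 0 -1;1.2 -2 1.6 0 0 0 -1;1.2 -2 1.6 0 0 0 -1")

```text
t: 12.17
ee_pos: [454.2, 149.3, 90.8]
eef_rot: [1.852, 1.882, -0.571]
force: [3.6, 0.8, 6.7]
gripper_width: 0.564
```

Call:
jog_arm(increments="0 0 0 0 0 0 0.6;0 0 0 0 0 0 0.6;0 0 0 0 0 0 0.6;0 0 0 0 0 0 0.6;0 0 -15 0 0 0 0.8;0 0 -45 0 0 0 0.8;0 0 -80 0 0 0 1;0 0 -110 0 0 0 1;0 0 -110 0 0 0 1;0 0 -110 0 0 0 1")

```text
t: 13.0
ee_pos: [452.1, 213.3, 181.7]
eef_rot: [1.853, 1.883, -0.568]
force: [-0.2, 0.3, -1.0]
gripper_width: 1.002
```

Run:
```python
from h import *
stat()
S,Ts,_=shot("scene","s6.png");W,Tw,_=shot("wrist","w6.png")
crop(S,"s6c.png",80,100,370,300,2.7)
```

```text
t 13.00 pos [452.1 213.3 181.7] F [-0.2  0.3 -1. ] T [ 1.65  0.05 -0.06] w 1.00 q [ 1.06  0.07 -0.2   0.31 -1.83  2.1 ]
```

View pics/s6c.png

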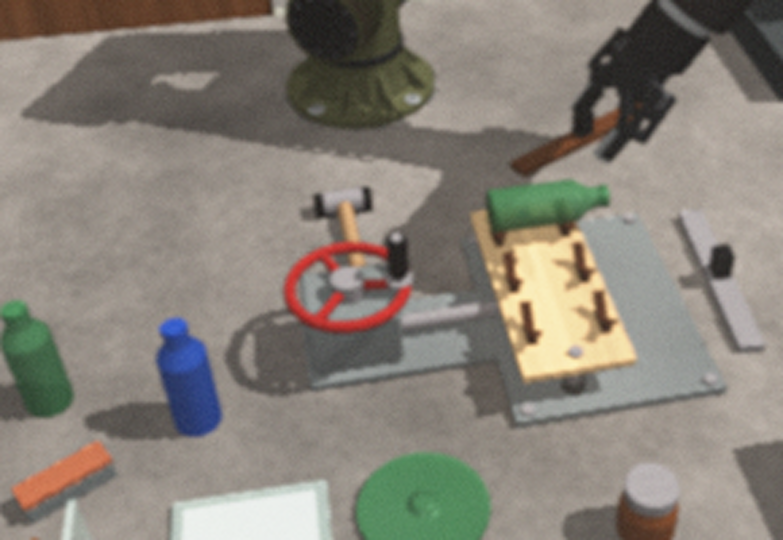

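View pics/w6.png

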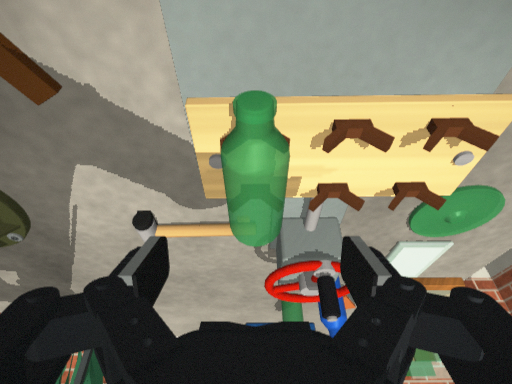

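Run:
```python
from h import *
import ik
q=bot.observe()["joint_pos"]
M=Rt(-5,35); B=np.array([557.5,-388,50.]); g=B+17*M[:,2]; pre=g-110*M[:,2]+[0,0,20]; print(g,pre)
w=[([480,40,300],Rt(50,85)),([440,-240,270],Rt(0,70)),(pre,M),(g,M),(g+[0,0,120],M)]
ik.check(q,w)
inc(*w[0])
```

```text
[ 571.3725937  -389.21369468   40.24920058] [ 481.60875212 -381.36037615  123.34260858]
[480  40 300] cost 4.8e-18 step 0.06 q [ 0.48 -0.31 -0.1  -0.03 -1.71  1.96] minz 430 margin 0.95
[ 440 -240  270] cost 9.2e-18 step 0.06 q [-0.13 -0.51 -0.32 -0.04 -1.41  1.7 ] minz 596 margin 0.73
[ 482. -381.  123.] cost 1.1e-21 step 0.14 q [-0.71 -0.38 -0.5  -0.78 -0.75  2.58] minz 322 margin 0.38
[ 571. -389.   40.] cost 2.0e-19 step 0.03 q [-0.64 -0.08 -0.38 -0.9  -0.58  2.73] minz 239 margin 0.23
[ 571. -389.  160.] cost 2.6e-20 step 0.03 q [-0.56 -0.24 -0.36 -0.66 -0.66  2.4 ] minz 249 margin 0.45
t 13.10 inc [-209.9   26.4    0.5] [11.4 38.  40.3] rows>= 7.9
```

Call:
jog_arm(increments="0 0 -40 0 0 0 1;-210 26 0 11.4 38 40 1;-210 26 0 11.4 38 40 1;-210 26 0 11.4 38 40 1;-210 26 0 11.4 38 40 1;-210 26 0 11.4 38 40 1;-210 26 0 11.4 38 40 1;-210 26 0 11.4 38 40 1;-210 26 0 11.4 38 40 1;-210 26 0 11.4 38 40 1;-210 26 0 11.4 38 40 1")

```text
t: 14.02
ee_pos: [479.0, 38.8, 300.1]
eef_rot: [-2.809, -1.317, -0.119]
force: [0.2, 0.5, 0.1]
gripper_width: 1.001
```

Run:
```python
from h import *
stat()
inc([440,-240,270],Rt(0,70));inc([481,-381,123],Rt(-5,35))
```

```text
t 14.02 pos [479.   38.8 300.1] F [0.2 0.5 0.1] T [-0.17  0.11 -0.01] w 1.00 q [ 0.47 -0.31 -0.1  -0.03 -1.71  1.97]
t 14.02 inc [-241.   148.3    9.5] [-10.9  14.2  49.2] rows>= 7.3
t 14.02 inc [-335.3  270.2  148.8] [-28.5  46.1  49.3] rows>= 10.9
```

Call:
jog_arm(increments="-241 148 9 -11 14 49 1;-241 148 9 -11 14 49 1;-241 148 9 -11 14 49 1;-241 148 9 -11 14 49 1;-241 148 9 -11 14 49 1;-241 148 9 -11 14 49 1;-241 148 9 -11 14 49 1;-335 270 149 -28.5 46 49 1;-335 270 149 -28.5 46 49 1;-335 270 149 -28.5 46 49 1;-335 270 149 -28.5 46 49 1;-335 270 149 -28.5 46 49 1")

```text
t: 15.02
ee_pos: [475.8, -364.1, 130.3]
eef_rot: [2.811, -0.087, 1.335]
force: [0.7, 0.5, -1.6]
gripper_width: 0.998
```

Call:
jog_arm(increments="0 0 0 0 0 0 1")

```text
t: 15.1
ee_pos: [473.1, -363.6, 120.3]
eef_rot: [2.82, -0.099, 1.331]
force: [-1.3, 0.3, -1.3]
gripper_width: 1.002
```

Run:
```python
from h import *
stat()
p,T,st=shot("wrist","w7.png")
inc([481,-381,123],Rt(-5,35))
for r in bot.search_frame(p,"bottle1"): print(np.round(r["extent"]),r["confidence"])
```

```text
t 15.10 pos [ 473.1 -363.6  120.3] F [-1.3  0.3 -1.3] T [0.21 2.37 0.07] w 1.00 q [-0.64 -0.42 -0.53 -0.64 -0.78  2.45]
t 15.15 inc [ 6.5 16.4  6.8] [-1.2  4.7  0.5] rows>= 0.7
[ 45.  61. 109. 136.] 0.72
[250.  96.  63. 141.] 0.68
```

View pics/w7.png

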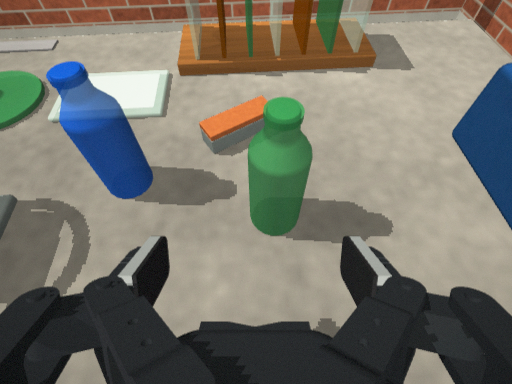

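Run:
```python
from h import *
p,T,st=shot("wrist")
print(onz(p,284,109,140,T),onz(p,275,233,0,T))
B=np.array([557.5,-388,50.])
M=Rt(-5,35)
inc(B-25*M[:,2],M); inc(B+17*M[:,2],M)
```

```text
[ 563.38311757 -388.9862305   140.        ] [ 539.36495251 -388.53953568    0.        ]
t 15.25 inc [-10.2  17.9  90.1] [-1.1  4.5  1. ] rows>= 2.2
t 15.25 inc [ -6.9  18.8 132. ] [-1.1  4.5  1. ] rows>= 3.2
```

Call:
jog_arm(increments="-8 18 30 -1 4.5 1 1;-8 18.5 60 -1 4.5 1 1;-8 18.5 92 -1 4.5 1 1;-6 18.5 115 -1 4.5 1 1;-5 18.7 130 -1 4.5 1 1;-4.6 18.7 135 -1 4.5 1 1;-4.6 18.7 135 -1 4.5 1 1;-4.6 18.7 135 -1 4.5 1 1;-4.6 18.7 135 -1 4.5 1 -1;-4.6 18.7 135 -1 4.5 1 -1;-4.6 18.7 135 -1 4.5 1 -1;-4.6 18.7 135 -1 4.5 1 -1")

```text
t: 16.25
ee_pos: [575.1, -390.0, 41.6]
eef_rot: [2.747, -0.119, 1.434]
force: [-3.3, 2.0, 4.8]
gripper_width: 0.57
```

Call:
jog_arm(increments="0 0 0 0 0 0 -1;0 0 0 0 0 0 -1;0 0 0 0 0 0 -1;0 0 0 0 0 0 -1;0 0 0 0 0 0 -1")

```text
t: 16.67
ee_pos: [575.0, -390.1, 41.6]
eef_rot: [2.747, -0.119, 1.434]
force: [-3.1, 1.1, 2.4]
gripper_width: 0.567
```

Run:
```python
from h import *
stat()
p,T,st=shot("wrist","w8.png")
M=R.from_rotvec(st["eef_rot"]).as_matrix()
print("mid in tool",M.T@(np.array([561.5,-388.5,50])-st["ee_pos"]), "up in tool",M.T@[0,0,1])
inc(st["ee_pos"]+[0,0,130],Rt(-5,35))
```

```text
t 16.67 pos [ 575.  -390.1   41.6] F [-3.1  1.1  2.4] T [0.41 2.34 0.24] w 0.57 q [-0.63 -0.07 -0.38 -0.9  -0.57  2.73]
mid in tool [ -0.92969592  -0.42414898 -15.94891026] up in tool [ 8.20328852e-01  7.64203746e-04 -5.71891590e-01]
t 16.72 inc [ 1.066e+02  1.000e-01 -7.440e+01] [ 0.  -0.1  0.1] rows>= 3.1
```

View pics/w8.png

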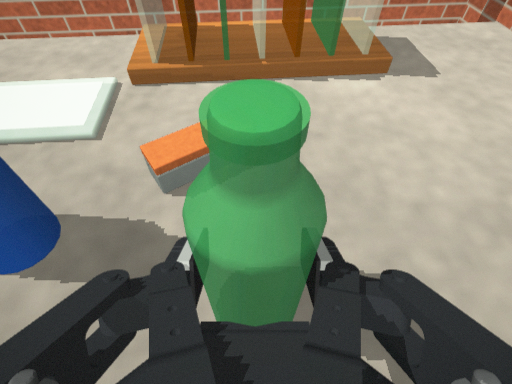

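Run:
```python
from h import *
import ik
q=bot.observe()["joint_pos"]
M=Rt(91.2,125);
w=[([575,-390,200],Rt(-5,35)),([540,-60,310],Rt(50,80)),([614.5,154,210],M),([614.5,154,90],M)]
ik.check(q,w)
inc(*w[0]);inc(*w[1])
```

```text
[ 575 -390  200] cost 4.0e-19 step 0.04 q [-0.54 -0.27 -0.32 -0.59 -0.7   2.32] minz 253 margin 0.49
[540 -60 310] cost 2.3e-18 step 0.08 q [ 0.18 -0.17  0.06 -0.11 -1.66  2.24] minz 425 margin 0.72
[614. 154. 210.] cost 5.3e-18 step 0.07 q [ 0.78  0.32  0.1   0.44 -1.78  2.38] minz 413 margin 0.58
[614. 154.  90.] cost 9.9e-25 step 0.02 q [ 0.78  0.37 -0.05  0.43 -1.59  2.29] minz 300 margin 0.67
t 16.72 inc [129.9   0.  -90.6] [ 0.  -0.1  0.1] rows>= 3.8
t 16.72 inc [ 184.  -325.6 -205.7] [ 30.3 -41.5 -47.4] rows>= 10.2
```

Call:
jog_arm(increments="30 0 -20 0 0 0 -1;65 0 -45 0 0 0 -1;100 0 -70 0 0 0 -1;130 0 -90 0 0 0 -1;130 0 -90 0 0 0 -1;184 -325 -206 30 -41 -47 -1;184 -325 -206 30 -41 -47 -1;184 -325 -206 30 -41 -47 -1;184 -325 -206 30 -41 -47 -1;184 -325 -206 30 -41 -47 -1;184 -325 -206 30 -41 -47 -1;184 -325 -206 30 -41 -47 -1")

```text
t: 17.72
ee_pos: [544.6, -113.3, 292.1]
eef_rot: [-2.892, -0.936, -0.606]
force: [2.7, -0.5, -2.4]
gripper_width: 0.572
```

Run:
```python
from h import *
stat()
inc([540,-60,310],Rt(50,80));inc([614.5,154,210],Rt(91.2,125))
```

```text
t 17.72 pos [ 544.6 -113.3  292.1] F [ 2.7 -0.5 -2.4] T [-0.54  1.   -0.03] w 0.57 q [ 0.06 -0.34 -0.15 -0.14 -1.4   2.13]
t 17.72 inc [ 32.9 -44.7  -9.7] [  8.5 -11.6 -13.2] rows>= 2.7
t 17.72 inc [ 169.3 -184.7  142.4] [ -2.2 -50.2 -58.3] rows>= 10.8
```

Call:
jog_arm(increments="33 -45 -10 8.5 -11.6 -13 -1;33 -45 -10 8.5 -11.6 -13 -1;169 -185 142 -2 -50 -58 -1;169 -185 142 -2 -50 -58 -1;169 -185 142 -2 -50 -58 -1;169 -185 142 -2 -50 -58 -1;169 -185 142 -2 -50 -58 -1;169 -185 142 -2 -50 -58 -1;169 -185 142 -2 -50 -58 -1;169 -185 142 -2 -50 -58 -1;169 -185 142 -2 -50 -58 -1;169 -185 142 -2 -50 -58 -1")

```text
t: 18.72
ee_pos: [613.0, 156.1, 204.2]
eef_rot: [1.846, 1.896, -0.596]
force: [0.4, -0.3, -5.9]
gripper_width: 0.572
```

Call:
jog_arm(increments="0 0 0 0 0 0 -1")

```text
t: 18.8
ee_pos: [612.8, 157.0, 202.4]
eef_rot: [1.846, 1.897, -0.597]
force: [-0.1, -0.4, -1.9]
gripper_width: 0.571
```

Run:
```python
from h import *
stat()
inc([614.5,154,110],Rt(91.2,125));inc([614.5,154,97],Rt(91.2,125))
```

```text
t 18.80 pos [612.8 157.  202.4] F [-0.1 -0.4 -1.9] T [ 2.05  0.04 -0.05] w 0.57 q [ 0.78  0.33  0.1   0.43 -1.78  2.38]
t 18.80 inc [50.7  2.7 77.3] [-0.5  0.2  0.5] rows>= 2.2
t 18.80 inc [58.2  2.8 87.9] [-0.5  0.2  0.5] rows>= 2.5
```

Call:
jog_arm(increments="20 2 30 -0.5 0 0.5 -1;38 2.7 58 -0.5 0.2 0.5 -1;50 2.7 76 -0.5 0.2 0.5 -1;55 2.8 84 -0.5 0.2 0.5 -1;58 2.8 88 -0.5 0.2 0.5 -1;58 2.8 88 -0.5 0.2 0.5 -1;58 2.8 88 -0.5 0.2 0.5 -1")

```text
t: 19.38
ee_pos: [615.3, 154.2, 99.0]
eef_rot: [1.851, 1.89, -0.578]
force: [-1.1, 0.6, -2.9]
gripper_width: 0.566
```

Call:
jog_arm(increments="1.2 0 1.6 0 0 0 -1;2.4 0 3.3 0 0 0 -1;3.5 0 5 0 0 0 -1;4 0 5.7 0 0 0 -1;4 0 5.7 0 0 0 -1;4 0 5.7 0 0 0 -1")

```text
t: 19.88
ee_pos: [615.3, 154.2, 92.0]
eef_rot: [1.851, 1.89, -0.579]
force: [-0.7, -0.3, -3.5]
gripper_width: 0.567
```

Call:
jog_arm(increments="1.2 0 1.6 0 0 0 -1;2.3 0 3.3 0 0 0 -1;2.3 0 3.3 0 0 0 -1;2.3 0 3.3 0 0 0 -1")

```text
t: 20.22
ee_pos: [615.2, 154.2, 87.8]
eef_rot: [1.851, 1.89, -0.579]
force: [1.0, 0.4, -2.5]
gripper_width: 0.567
```

Call:
jog_arm(increments="0.6 0 0.8 0 0 0 -1;1.2 0 1.6 0 0 0 -1;1.2 0 1.6 0 0 0 -1")

```text
t: 20.47
ee_pos: [615.2, 154.1, 87.5]
eef_rot: [1.851, 1.888, -0.579]
force: [-4.1, 0.5, 4.3]
gripper_width: 0.571
```

Call:
jog_arm(increments="0.6 0 0.8 0 0 0 -1;1.2 0 1.6 0 0 0 -1;1.2 0 1.6 0 0 0 -1")

```text
t: 20.72
ee_pos: [615.3, 154.0, 87.5]
eef_rot: [1.85, 1.886, -0.579]
force: [-7.0, -0.5, 7.5]
gripper_width: 0.567
```

Call:
jog_arm(increments="0 -1.5 0 0 0 0 -1;0.3 -2 0.4 0 0 0 -1;0.3 -2 0.4 0 0 0 -1;0.3 -2 0.4 0 0 0 -1")

```text
t: 21.05
ee_pos: [613.8, 154.3, 87.4]
eef_rot: [1.85, 1.886, -0.577]
force: [1.8, 1.5, 2.0]
gripper_width: 0.571
```

Seated and centred; release and retreat.

Call:
jog_arm(increments="0 0 0 0 0 0 0.6;0 0 0 0 0 0 0.6;0 0 0 0 0 0 0.6;0 0 0 0 0 0 0.6;0 0 -15 0 0 0 0.8;0 0 -45 0 0 0 0.8;0 0 -80 0 0 0 1;0 0 -120 0 0 0 1;-40 0 -180 0 0 0 1;-60 0 -200 0 0 0 1;-60 0 -200 0 0 0 1;-60 0 -200 0 0 0 1")

```text
t: 22.05
ee_pos: [612.0, 220.1, 292.0]
eef_rot: [1.853, 1.885, -0.565]
force: [-0.4, -0.8, 0.1]
gripper_width: 1.001
```

Run:
```python
from h import *
import ik
stat()
S,Ts,_=shot("scene","s9.png");W,Tw,_=shot("wrist","w9.png");D,Td,_=shot("side","d9.png")
crop(S,"s9c.png",80,100,370,300,2.7)
w=[([509,330,200],Rt(-90,90))]
q=bot.observe()["joint_pos"]
for az in(-90,0,90,180):
    ik.check(q,[([509,360,220],Rt(az,90)),([509,380,40],Rt(az,90))])
```

```text
t 22.05 pos [612.  220.1 292. ] F [-0.4 -0.8  0.1] T [1.53 0.08 0.04] w 1.00 q [ 0.85  0.4   0.35  0.44 -1.95  2.38]
[509 360 220] cost 7.4e+00 step 0.84 q [ 0.75 -0.31 -1.05  1.95 -0.21  2.96] minz 163 margin 0.00
[509 380  40] cost 5.1e+00 step 0.02 q [ 0.77 -0.08 -1.05  1.95 -0.21  2.96] minz 97 margin 0.00
[509 360 220] cost 3.2e-19 step 0.15 q [ 0.94  0.1   0.13  0.   -1.6   0.63] minz 499 margin 1.18
[509 380  40] cost 5.2e-21 step 0.03 q [ 0.96  0.19 -0.1   0.   -1.28  0.61] minz 387 margin 0.95
[509 360 220] cost 2.5e-19 step 0.04 q [ 0.94  0.1   0.13  0.   -1.6   2.21] minz 498 margin 0.75
[509 380  40] cost 5.0e-21 step 0.03 q [ 0.96  0.19 -0.1   0.   -1.28  2.19] minz 387 margin 0.77
[509 360 220] cost 1.6e+00 step 0.11 q [ 1.26 -0.19 -0.37  0.38 -1.34  2.96] minz 447 margin 0.00
[509 380  40] cost 1.1e+00 step 0.04 q [ 1.22 -0.04 -0.6   0.46 -0.96  2.96] minz 261 margin 0.00
```

View pics/s9c.png

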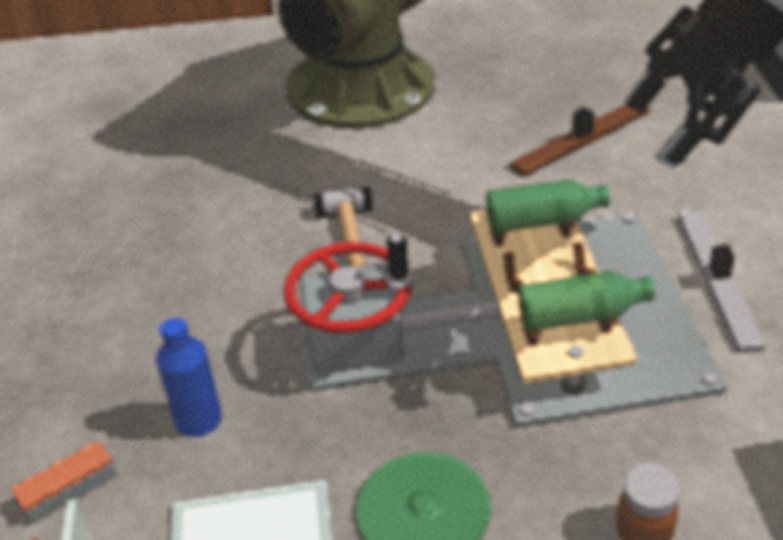

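View pics/w9.png

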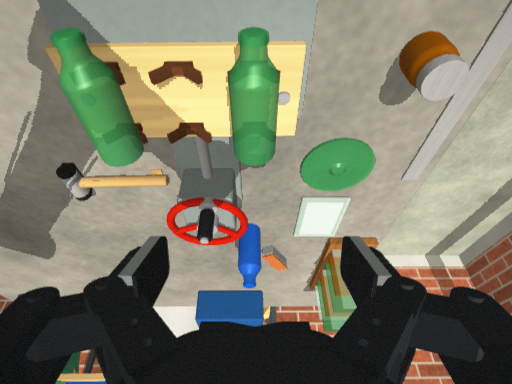

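View pics/d9.png

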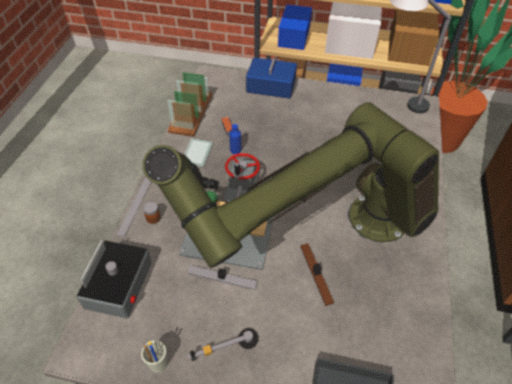

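Run:
```python
from h import *
inc([509,370,230],Rt(91.2,90))
```

```text
t 22.20 inc [155.9 -99.1 -42.9] [ 0.3 35.  -0.1] rows>= 4.9
```

Call:
jog_arm(increments="156 -99 -43 0.3 35 0 1;156 -99 -43 0.3 35 0 1;156 -99 -43 0.3 35 0 1;156 -99 -43 0.3 35 0 1;156 -99 -43 0.3 35 0 1;156 -99 -43 0.3 35 0 1;156 -99 -43 0.3 35 0 1;156 -99 -43 0.3 35 0 1")

```text
t: 22.87
ee_pos: [509.4, 369.1, 229.2]
eef_rot: [2.198, 2.241, -0.006]
force: [-0.4, -0.3, 0.3]
gripper_width: 0.999
```

Run:
```python
from h import *
stat()
W,Tw,_=shot("wrist","w10.png")
for t in ("straightedge","bottle1"):
  for r in bot.search_frame(W,t): print(t,np.round(r["extent"]),r["confidence"])
```

```text
t 22.87 pos [509.4 369.1 229.2] F [-0.4 -0.3  0.3] T [ 0.02 -0.04  0.01] w 1.00 q [ 0.95  0.12  0.16  0.   -1.62  2.22]
straightedge [  1. 163.  85. 130.] 0.81
straightedge [158. 140. 192.  32.] 0.61
bottle1 [179. 286.  43.  48.] 0.87
bottle1 [324. 284.  36.  52.] 0.72
bottle1 [154. 197. 232. 139.] 0.51
```

View pics/w10.png

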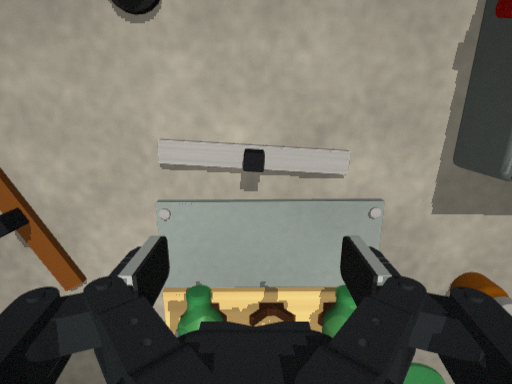

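Run:
```python
from h import *
W,T,st=shot("wrist")
crop(W,"w10c.png",140,120,400,240,3)
im=W["color"].astype(int)
```

```text
(no output)
```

View pics/w10c.png

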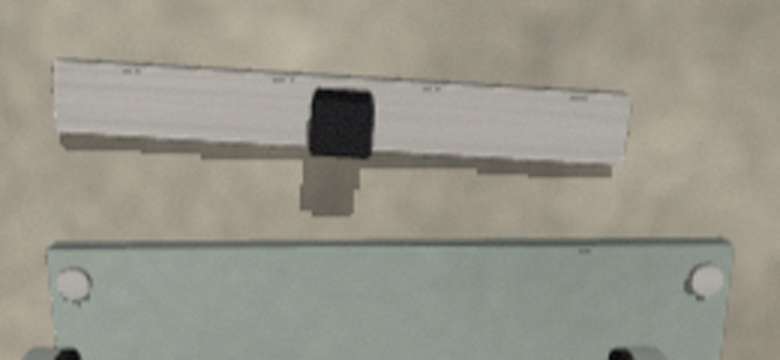

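Run:
```python
from h import *
W,T,st=shot("wrist")
f=lambda u,v,z:onz(W,140+u/3-.33,120+v/3-.33,z,T)
for n,a in dict(bol=(55,66,12),bor=(628,98,12),bil=(60,133,12),bir=(622,161,12),gl=(50,248,12),gr=(731,243,12),gl0=(52,243,0),gr0=(729,239,0),blkIL=(312,156,47),blkIR=(371,157,47)).items(): print(n,np.round(f(*a),1))
```

```text
bol [389.9 396.7  12. ]
bor [626.5 388.3  12. ]
bil [390.  368.8  12. ]
bir [626.9 361.6  12. ]
gl [382.1 317.8  12. ]
gr [678.1 326.3  12. ]
gl0 [378.9 316.1   0. ]
gr0 [682.6 324.3   0. ]
blkIL [497.1 368.8  47. ]
blkIR [519.6 368.9  47. ]
```

Run:
```python
from h import *
inc([508.4,379,60],Rt(88.1,90));inc([508.4,379,18],Rt(88.1,90))
```

```text
t 23.12 inc [  9.5  -0.8 169. ] [-0.   0.1  3. ] rows>= 4.1
t 23.12 inc [  9.6  -0.7 211. ] [-0.   0.1  3. ] rows>= 5.1
```

Call:
jog_arm(increments="9.5 -0.8 40 0 0 3 0.6;9.5 -0.8 80 0 0 3 0.4;9.5 -0.8 120 0 0 3 0.4;9.5 -0.8 160 0 0 3 0.4;9.5 -0.8 185 0 0 3 0.4;9.5 -0.8 200 0 0 3 0.4;9.5 -0.8 208 0 0 3 0.4;9.5 -0.8 211 0 0 3 0.4;9.5 -0.8 211 0 0 3 0.4;9.5 -0.8 211 0 0 3 -1;9.5 -0.8 211 0 0 3 -1;9.5 -0.8 211 0 0 3 -1")

```text
t: 24.12
ee_pos: [508.8, 379.5, 19.6]
eef_rot: [2.257, 2.184, -0.0]
force: [-14.3, -3.7, 2.4]
gripper_width: 0.283
```

Call:
jog_arm(increments="0 0 0 0 0 0 -1;0 0 0 0 0 0 -1;0 0 0 0 0 0 -1;0 0 0 0 0 0 -1;0 0 0 0 0 0 -1;0 0 0 0 0 0 -1")

```text
t: 24.62
ee_pos: [508.6, 379.7, 19.7]
eef_rot: [2.257, 2.185, -0.0]
force: [-2.4, 1.1, 0.1]
gripper_width: 0.273
```

Run:
```python
from h import *
stat()
W,T,st=shot("wrist","w11.png")
M=Rt(91.5,90)
inc(st["ee_pos"]+[21.3,-43+8,8],M);inc(st["ee_pos"]+[21.3,-40,8],M)
```

```text
t 24.62 pos [508.6 379.7  19.7] F [-2.4  1.1  0.1] T [ 0.25  0.97 -0.03] w 0.27 q [ 0.96  0.21 -0.12  0.   -1.24  2.15]
t 24.67 inc [-34.3  22.4  -8. ] [ 0.   0.  -3.4] rows>= 1.0
t 24.67 inc [-39.3  22.6  -8. ] [ 0.   0.  -3.4] rows>= 1.1
```

View pics/w11.png

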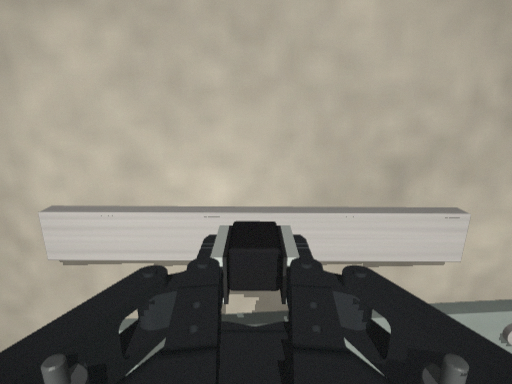

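Call:
jog_arm(increments="0 0 -4 0 0 0 -1;0 0 -9 0 0 0 -1;-12 8 -9 0 0 -1.5 -1;-25 16 -9 0 0 -3.4 -1;-33 22.5 -9 0 0 -3.4 -1;-33 22.5 -9 0 0 -3.4 -1;-33 22.5 -9 0 0 -3.4 -1;-33 22.5 -4 0 0 -3.4 -1;-33 22.5 -1 0 0 -3.4 -1;-33 22.5 -1 0 0 -3.4 -1;-33 22.5 -1 0 0 -3.4 -1")

```text
t: 25.58
ee_pos: [529.6, 346.2, 20.3]
eef_rot: [2.191, 2.251, -0.001]
force: [0.1, -0.5, -5.3]
gripper_width: 0.272
```

Run:
```python
from h import *
stat()
W,T,st=shot("wrist","w12.png")
```

```text
t 25.58 pos [529.6 346.2  20.3] F [ 0.1 -0.5 -5.3] T [-0.   -0.01 -0.04] w 0.27 q [ 0.9   0.2  -0.13  0.   -1.24  2.27]
```

View pics/w12.png

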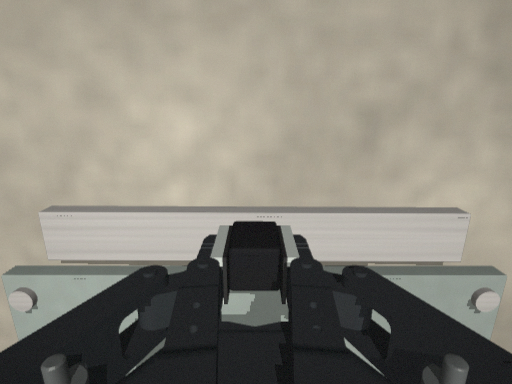

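Call:
jog_arm(increments="-1 0 0.6 0 0 0 -1;-2.5 0 0.6 0 0 0 -1;-4 0 0.6 0 0 0 -1;-5 0 0.6 0 0 0 -1;-5 0 0.6 0 0 0 -1")

```text
t: 26.05
ee_pos: [529.8, 340.8, 19.8]
eef_rot: [2.191, 2.251, -0.002]
force: [0.7, 0.1, -3.8]
gripper_width: 0.267
```

Call:
jog_arm(increments="-1 0 0 0 0 0 -1;-2 0 0 0 0 0 -1;-2 0 0 0 0 0 -1")

```text
t: 26.3
ee_pos: [529.9, 338.6, 19.9]
eef_rot: [2.191, 2.25, -0.002]
force: [-1.1, -0.6, -4.2]
gripper_width: 0.271
```

Call:
jog_arm(increments="0 0 0.6 0 0 0 -1;-0.5 0 1.2 0 0 0 -1;-1 0 1.2 0 0 0 -1;-1 0 1.2 0 0 0 -1")

```text
t: 26.63
ee_pos: [530.1, 338.4, 19.8]
eef_rot: [2.191, 2.251, 0.001]
force: [-5.2, 1.5, 4.0]
gripper_width: 0.268
```

Run:
```python
from h import *
stat()
W,T,st=shot("wrist","w13.png")
crop(W,"w13c.png",0,190,512,300,1.56)
```

```text
t 26.63 pos [530.1 338.4  19.8] F [-5.2  1.5  4. ] T [ 0.7   1.39 -0.  ] w 0.27 q [ 0.89  0.19 -0.14  0.   -1.24  2.28]
```

View pics/w13c.png

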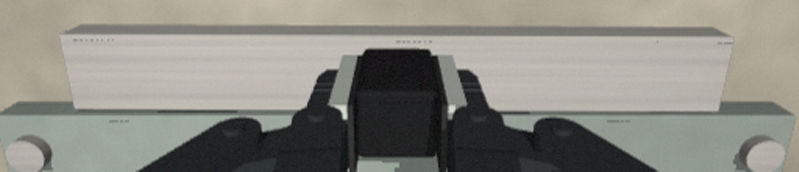

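Call:
jog_arm(increments="-1.5 0 0 0 0 0 -1;-3 0 0 0 0 0 -1;-3 0 0 0 0 0 -1;-3 0 0 0 0 0 -1")

```text
t: 27.02
ee_pos: [530.3, 336.7, 19.9]
eef_rot: [-2.19, -2.252, -0.005]
force: [-1.9, 6.0, -0.2]
gripper_width: 0.268
```

Run:
```python
from h import *
stat()
W,T,st=shot("wrist","w14.png")
crop(W,"w14a.png",0,230,220,300,3.6)
crop(W,"w14b.png",290,230,512,300,3.6)
```

```text
t 27.02 pos [530.3 336.7  19.9] F [-1.9  6.  -0.2] T [1.93 0.82 0.22] w 0.27 q [ 0.88  0.19 -0.15 -0.   -1.23  2.29]
```

View pics/w14a.png

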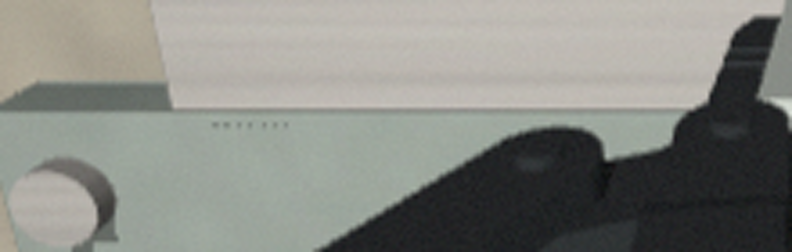

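View pics/w14b.png

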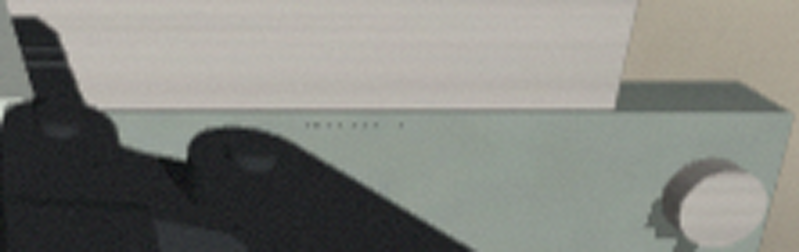

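Call:
jog_arm(increments="-1.5 0 0 0 0 0 -1;-2 0 0 0 0 0 -1;-2 0 0 0 0 0 -1;-2 0 0 0 0 0 0.2;-2 0 0 0 0 0 0.2;-2 0 0 0 0 0 0.2;-2 0 0 0 0 0 0.2;-1 0 -15 0 0 0 0.2;0 0 -50 0 0 0 0.2;0 0 -100 0 0 0 0.2;0 0 -150 0 0 0 0.2;0 0 -190 0 0 0 0.2")

```text
t: 28.07
ee_pos: [530.0, 335.4, 196.8]
eef_rot: [-2.191, -2.252, -0.005]
force: [0.9, 0.3, 0.4]
gripper_width: 0.601
```

Run:
```python
from h import *
stat()
W,T,st=shot("wrist","w15.png")
crop(W,"w15c.png",130,120,390,260,3)
```

```text
t 28.07 pos [530.  335.4 196.8] F [0.9 0.3 0.4] T [ 0.15 -0.11  0.03] w 0.60 q [ 0.88  0.11  0.09  0.   -1.55  2.29]
```

View pics/w15c.png

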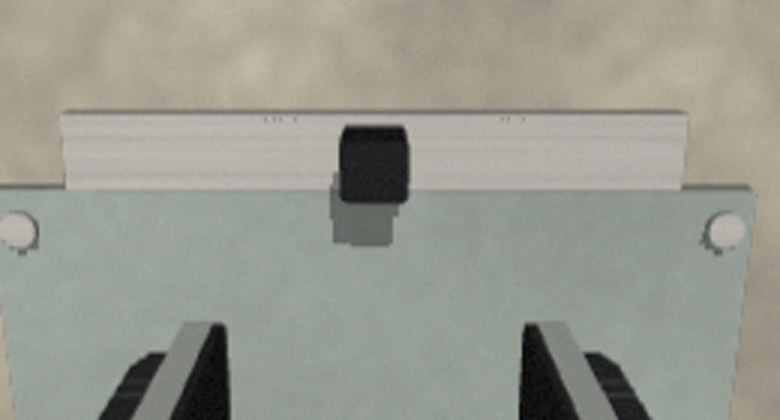

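Run:
```python
from h import *
import ik
q=bot.observe()["joint_pos"]
w=[([530,200,270],Rt(40,90)),([520,-40,260],Rt(0,90)),([540,0,111],Rt(0,90)),([540,-115,111],Rt(0,90))]
ik.check(q,w)
inc(*w[0]);inc(*w[1])
```

```text
[530 200 270] cost 9.4e-26 step 0.06 q [ 0.72 -0.04  0.07  0.   -1.69  1.55] minz 559 margin 1.09
[520 -40 260] cost 2.3e-21 step 0.04 q [ 0.31 -0.16 -0.06  0.   -1.68  1.26] minz 607 margin 0.99
[540   0 111] cost 2.1e-21 step 0.02 q [ 0.37 -0.1  -0.27  0.   -1.4   1.2 ] minz 458 margin 0.78
[ 540 -115  111] cost 8.3e-26 step 0.02 q [ 0.15 -0.07 -0.24  0.   -1.4   1.42] minz 458 margin 0.81
t 28.12 inc [-135.7   -5.8  -63.4] [ 0.5 -0.9 51.6] rows>= 7.2
t 28.12 inc [-375.4  -22.5  -55.8] [ 0.2 -1.1 91.6] rows>= 12.8
```

Call:
jog_arm(increments="-70 -3 -63 0.3 -0.5 25 0.5;-136 -6 -63 0.5 -0.9 51.6 0.5;-136 -6 -63 0.5 -0.9 51.6 0.5;-136 -6 -63 0.5 -0.9 51.6 0.5;-375 -22 -56 0.2 -1.1 91.6 0.5;-375 -22 -56 0.2 -1.1 91.6 0.5;-375 -22 -56 0.2 -1.1 91.6 0.5;-375 -22 -56 0.2 -1.1 91.6 0.5;-375 -22 -56 0.2 -1.1 91.6 0.5;-375 -22 -56 0.2 -1.1 91.6 0.5;-375 -22 -56 0.2 -1.1 91.6 0.5;-375 -22 -56 0.2 -1.1 91.6 0.5")

```text
t: 29.12
ee_pos: [520.2, -42.0, 260.1]
eef_rot: [3.138, 0.139, 0.001]
force: [0.4, 1.1, -0.1]
gripper_width: 0.751
```

Call:
jog_arm(increments="0 20 0 0 0 10 0.5;0 20 0 0 0 10 0.5;0 20 0 0 0 10 0.5")

```text
t: 29.37
ee_pos: [521.9, -63.0, 260.0]
eef_rot: [3.137, -0.141, 0.001]
force: [0.1, 0.9, -0.6]
gripper_width: 0.749
```

Run:
```python
from h import *
stat()
W,T,st=shot("wrist","w16.png");S,Ts,_=shot("scene","s16.png")
for r in bot.search_frame(W,"crank_knob")+bot.search_frame(W,"wheel"): print(np.round(r["extent"]),r["confidence"])
inc([520,-40,260],Rt(0,90))
crop(S,"s16c.png",170,130,370,280,4)
```

```text
t 29.37 pos [521.9 -63.  260. ] F [ 0.1  0.9 -0.6] T [ 0.03 -0.   -0.02] w 0.75 q [ 0.26 -0.15 -0.05  0.   -1.67  1.22]
[175.  89. 140. 131.] 0.57
[238. 203.  46. 116.] 0.46
[175.  94. 139. 127.] 0.81
t 29.57 inc [ -3.8 -21.4   0. ] [ 0.1 -0.  -4.8] rows>= 0.7
```

View pics/w16.png

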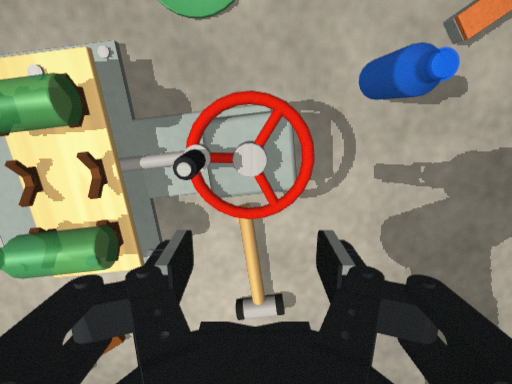

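View pics/s16c.png

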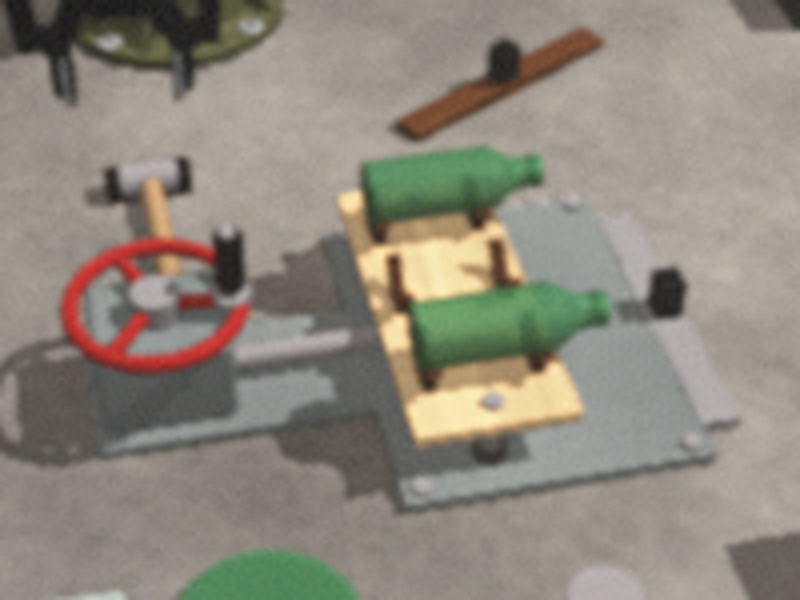

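Run:
```python
from h import *
W,T,st=shot("wrist"); S,Ts,_=shot("scene");D,Td,_=shot("side")
crop(W,"w17c.png",160,80,330,230,4.5)
a=ray(W,184,170,T); b=ray(S,170+229/4-.4,130+230/4-.4,Ts)
k=tri([a,b]); print("knobtop tri",k, onz(W,184,170,149,T))
h=tri([ray(W,249.5,158.5,T),ray(S,170+153/4-.4,130+292/4-.4,Ts)]); print("hub",h)
for z in (85,90,95): print("rim c",z,onz(W,250.5,155,z,T), onz(W,187.5,155,z,T)[1]-onz(W,314,155,z,T)[1])
print("knob bot? (203,155)",onz(W,203,154,100,T))
```

```text
knobtop tri [545.19900495  -3.05036723 160.4862052 ] [542.88005364   0.61133297 149.        ]
hub [541.50141989 -59.01474732 108.29779575]
rim c 85 [541.31481413 -58.13604989  85.        ] 139.0038895624064
rim c 90 [542.09753083 -58.26253622  90.        ] 136.81914664857277
rim c 95 [542.88024752 -58.38902254  95.        ] 134.63440373473915
knob bot? (203,155) [548.87990833  -8.93097017 100.        ]
```

View pics/w17c.png

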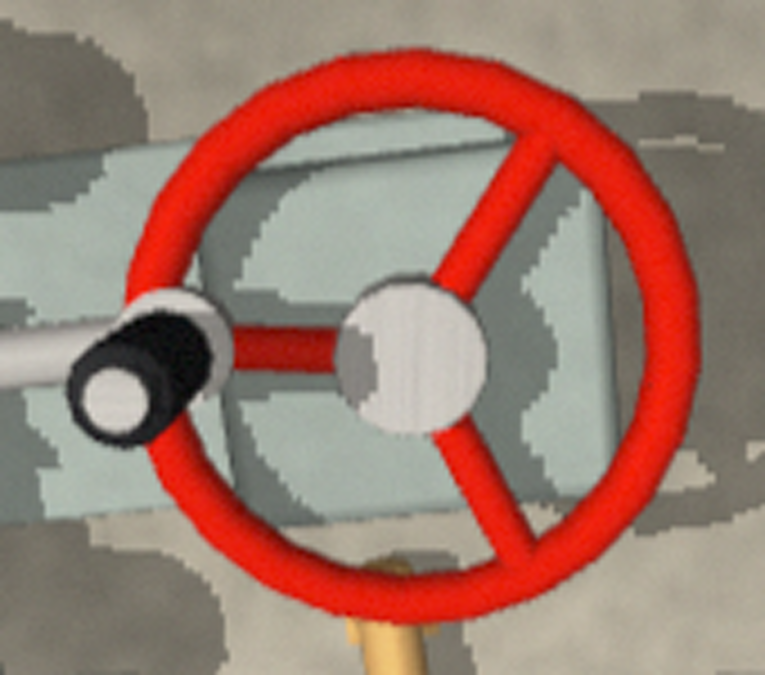

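Run:
```python
from h import *
inc([542.5,-3,175],Rt(0,90));inc([542.5,-3,113],Rt(0,90))
```

```text
t 29.72 inc [ 15.4 -60.2  85.1] [ 0.1 -0.  -4.8] rows>= 2.5
t 29.72 inc [ 15.4 -60.3 147.1] [ 0.1 -0.  -4.8] rows>= 3.8
```

Call:
jog_arm(increments="15 -60 40 0 0 -4.8 0.5;15 -60 70 0 0 -4.8 0.5;15 -60 85 0 0 -4.8 0.5;15 -60 85 0 0 -4.8 0.5;15 -60 115 0 0 -4.8 0.5;15 -60 138 0 0 -4.8 0.5;15 -60 147 0 0 -4.8 0.5;15 -60 147 0 0 -4.8 0.5;15 -60 147 0 0 -4.8 0.5")

```text
t: 30.47
ee_pos: [542.8, -3.6, 115.0]
eef_rot: [3.14, -0.001, 0.004]
force: [0.7, -0.2, 1.6]
gripper_width: 0.75
```

Run:
```python
from h import *
stat()
W,T,st=shot("wrist","w18.png")
```

```text
t 30.47 pos [542.8  -3.6 115. ] F [ 0.7 -0.2  1.6] T [-0.02 -0.05  0.06] w 0.75 q [ 0.37 -0.1  -0.26  0.   -1.4   1.2 ]
```

View pics/w18.png

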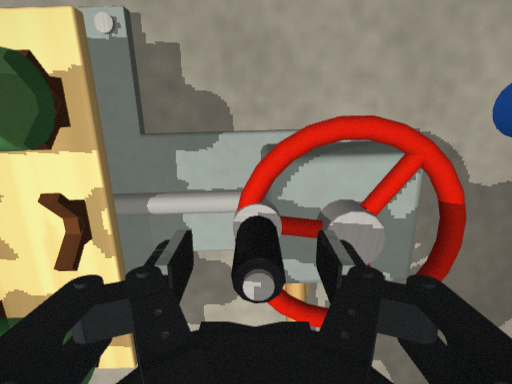

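Call:
jog_arm(increments="0 0 0 0 0 0 -1;0 0 0 0 0 0 -1;0 0 0 0 0 0 -1;0 0 0 0 0 0 -1;0 0 0 0 0 0 -1;0 0 0 0 0 0 -1;0 0 0 0 0 0 -1;0 0 0 0 0 0 -1")

```text
t: 31.18
ee_pos: [543.6, -4.9, 117.3]
eef_rot: [3.138, -0.002, 0.008]
force: [-1.0, -4.9, 4.2]
gripper_width: 0.245
```

Run:
```python
from h import *
stat()
W,T,st=shot("wrist","w19.png")
print(onz(W,258,285,151,T))
```

```text
t 31.18 pos [543.6  -4.9 117.3] F [-1.  -4.9  4.2] T [-1.46  0.28 -0.01] w 0.25 q [ 0.36 -0.1  -0.26  0.01 -1.41  1.2 ]
[538.97770156  -5.27828097 151.        ]
```

View pics/w19.png

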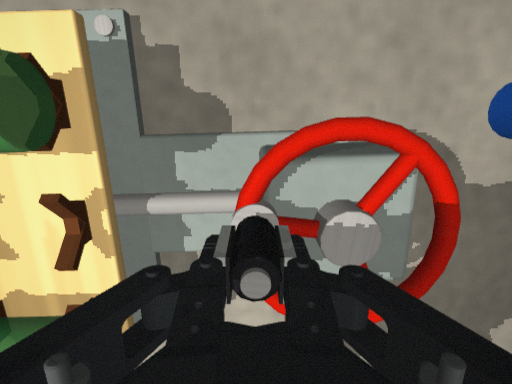

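```bash
cat > circ.py <<'E'
import numpy as np,sys
from h import *
def rows(c,a0,a1,n,Rr=55,off=(0,0),z=None):
    st=bot.observe(); M=R.from_rotvec(st["eef_rot"]).as_matrix(); w=np.degrees(R.from_matrix(M.T@Rt(0,90)).as_rotvec())
    o=[]
    for a in np.radians(np.linspace(a0,a1,n+1)[1:]):
        P=np.array([c[0]+off[0]+Rr*np.cos(a),c[1]+off[1]+Rr*np.sin(a),z]); s=M.T@(P-st["ee_pos"]); o.append("%.1f %.1f %.1f %.1f %.1f %.1f -1"%(*s,*w))
    print(";".join(o))
E
python3 - <<'E'
from circ import *
rows((541.5,-59.9),88,-32,12,z=118)
E
```

```text
9.4 1.2 -0.6 0.2 -0.3 -0.1 -1;18.5 4.0 -0.6 0.2 -0.3 -0.1 -1;27.1 8.3 -0.5 0.2 -0.3 -0.1 -1;34.8 14.1 -0.4 0.2 -0.3 -0.1 -1;41.3 21.1 -0.4 0.2 -0.3 -0.1 -1;46.5 29.1 -0.3 0.2 -0.3 -0.1 -1;50.3 37.9 -0.3 0.2 -0.3 -0.1 -1;52.5 47.3 -0.2 0.2 -0.3 -0.1 -1;53.0 56.9 -0.2 0.2 -0.3 -0.1 -1;51.8 66.4 -0.2 0.2 -0.3 -0.1 -1;49.0 75.5 -0.2 0.2 -0.3 -0.1 -1;44.7 84.1 -0.1 0.2 -0.3 -0.1 -1
```

Call:
jog_arm(increments="9.4 1.2 -1 0 0 0 -1;18.5 4 -1 0 0 0 -1;27.1 8.3 -1 0 0 0 -1;34.8 14.1 -1 0 0 0 -1;41.3 21.1 -1 0 0 0 -1;46.5 29.1 -1 0 0 0 -1;50.3 37.9 -1 0 0 0 -1;52.5 47.3 -1 0 0 0 -1;53 56.9 -1 0 0 0 -1;51.8 66.4 -1 0 0 0 -1;49 75.5 -1 0 0 0 -1;44.7 84.1 -1 0 0 0 -1")

```text
t: 32.23
ee_pos: [585.0, -87.6, 117.4]
eef_rot: [-3.141, 0.001, 0.005]
force: [-16.7, 13.6, 4.7]
gripper_width: 0.237
```

Run:
```python
from circ import *
stat()
W,T,st=shot("wrist","w20.png")
rows((541.5,-59.9),-32,-152,12,z=117.5)
```

```text
t 32.23 pos [585.  -87.6 117.4] F [-16.7  13.6   4.7] T [4.51 5.24 0.09] w 0.24 q [ 0.19  0.04 -0.12 -0.   -1.41  1.38]
-1.8 7.9 -0.0 0.0 0.2 -0.1 -1;-8.8 14.5 -0.0 0.0 0.2 -0.1 -1;-16.9 19.7 0.0 0.0 0.2 -0.1 -1;-25.7 23.5 0.1 0.0 0.2 -0.1 -1;-35.0 25.6 0.1 0.0 0.2 -0.1 -1;-44.6 26.2 0.1 0.0 0.2 -0.1 -1;-54.1 25.0 0.2 0.0 0.2 -0.1 -1;-63.3 22.2 0.2 0.0 0.2 -0.1 -1;-71.8 17.9 0.2 0.0 0.2 -0.1 -1;-79.5 12.1 0.3 0.0 0.2 -0.1 -1;-86.0 5.1 0.3 0.0 0.2 -0.1 -1;-91.3 -2.9 0.3 0.0 0.2 -0.1 -1
```

View pics/w20.png

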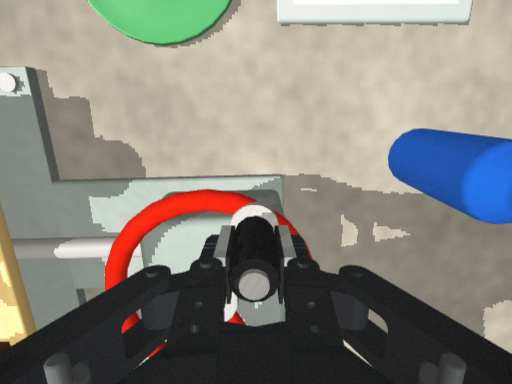

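Run:
```python
from circ import *
rows((537.7,-59.6),-31,-211,12,z=118)
```

```text
-8.3 10.4 -0.5 0.0 0.2 -0.1 -1;-19.8 19.0 -0.5 0.0 0.2 -0.1 -1;-33.2 24.2 -0.4 0.0 0.2 -0.1 -1;-47.4 25.9 -0.4 0.0 0.2 -0.1 -1;-61.6 23.8 -0.3 0.0 0.2 -0.1 -1;-74.8 18.1 -0.2 0.0 0.2 -0.1 -1;-86.1 9.2 -0.2 0.0 0.2 -0.1 -1;-94.6 -2.4 -0.2 0.0 0.2 -0.1 -1;-99.9 -15.7 -0.2 0.0 0.2 -0.1 -1;-101.5 -30.0 -0.2 0.0 0.2 -0.1 -1;-99.4 -44.2 -0.2 0.0 0.2 -0.1 -1;-93.7 -57.4 -0.2 0.0 0.2 -0.1 -1
```

Call:
jog_arm(increments="-8.3 10.4 -0.5 0 0 0 -1;-19.8 19 -0.5 0 0 0 -1;-33.2 24.2 -0.4 0 0 0 -1;-47.4 25.9 -0.4 0 0 0 -1;-61.6 23.8 -0.3 0 0 0 -1;-74.8 18.1 -0.2 0 0 0 -1;-86.1 9.2 -0.2 0 0 0 -1;-94.6 -2.4 -0.2 0 0 0 -1;-99.9 -15.7 -0.2 0 0 0 -1;-101.5 -30 -0.2 0 0 0 -1;-99.4 -44.2 -0.2 0 0 0 -1;-93.7 -57.4 -0.2 0 0 0 -1")

```text
t: 33.28
ee_pos: [490.0, -31.1, 117.5]
eef_rot: [3.141, -0.003, -0.008]
force: [3.7, -5.8, -8.3]
gripper_width: 0.245
```

Run:
```python
from circ import *
stat()
p=bot.observe()["ee_pos"]-[537.7,-59.6,0]; print(np.hypot(*p[:2]),np.degrees(np.arctan2(p[1],p[0])))
rows((537.7,-59.6),-211,-391,12,z=118)
```

```text
t 33.28 pos [490.  -31.1 117.5] F [ 3.7 -5.8 -8.3] T [-2.29 -1.62 -0.  ] w 0.25 q [ 0.35 -0.24 -0.38 -0.   -1.43  1.22]
55.5820729165716 149.17356678828722
9.5 -11.1 -0.5 0.1 0.3 -0.1 -1;21.0 -19.7 -0.6 0.1 0.3 -0.1 -1;34.4 -24.9 -0.7 0.1 0.3 -0.1 -1;48.6 -26.6 -0.8 0.1 0.3 -0.1 -1;62.8 -24.5 -0.8 0.1 0.3 -0.1 -1;76.0 -18.8 -0.9 0.1 0.3 -0.1 -1;87.3 -9.9 -0.9 0.1 0.3 -0.1 -1;95.8 1.6 -1.0 0.1 0.3 -0.1 -1;101.1 15.0 -1.0 0.1 0.3 -0.1 -1;102.8 29.3 -1.0 0.1 0.3 -0.1 -1;100.7 43.5 -1.0 0.1 0.3 -0.1 -1;95.0 56.6 -0.9 0.1 0.3 -0.1 -1
```

Call:
jog_arm(increments="9.5 -11.1 0 0 0.2 0 -1;21 -19.7 0 0 0.2 0 -1;34.4 -24.9 0 0 0.2 0 -1;48.6 -26.6 0 0 0.2 0 -1;62.8 -24.5 0 0 0.2 0 -1;76 -18.8 0 0 0.2 0 -1;87.3 -9.9 0 0 0.2 0 -1;95.8 1.6 0 0 0.2 0 -1;101.1 15 0 0 0.2 0 -1;102.8 29.3 0 0 0.2 0 -1;100.7 43.5 0 0 0.2 0 -1;95 56.6 0 0 0.2 0 -1")

```text
t: 34.28
ee_pos: [585.3, -86.9, 117.4]
eef_rot: [-3.14, 0.001, 0.005]
force: [-12.4, 10.4, 7.2]
gripper_width: 0.243
```

Run:
```python
from circ import *
stat()
p=bot.observe()["ee_pos"]-[537.7,-59.6,0]; print(np.hypot(*p[:2]),np.degrees(np.arctan2(p[1],p[0])))
rows((537.7,-59.6),-31,-211,12,z=117.5)
```

```text
t 34.28 pos [585.3 -86.9 117.4] F [-12.4  10.4   7.2] T [3.61 3.56 0.04] w 0.24 q [ 0.19  0.04 -0.12 -0.   -1.41  1.38]
54.854260564377036 -29.89953741195478
-9.3 12.2 -0.1 -0.1 0.2 -0.1 -1;-20.9 20.8 -0.1 -0.1 0.2 -0.1 -1;-34.2 26.1 -0.0 -0.1 0.2 -0.1 -1;-48.5 27.7 0.0 -0.1 0.2 -0.1 -1;-62.7 25.6 0.1 -0.1 0.2 -0.1 -1;-75.9 19.9 0.1 -0.1 0.2 -0.1 -1;-87.1 10.9 0.2 -0.1 0.2 -0.1 -1;-95.7 -0.6 0.2 -0.1 0.2 -0.1 -1;-100.9 -13.9 0.3 -0.1 0.2 -0.1 -1;-102.6 -28.2 0.3 -0.1 0.2 -0.1 -1;-100.5 -42.4 0.3 -0.1 0.2 -0.1 -1;-94.7 -55.6 0.3 -0.1 0.2 -0.1 -1
```

Call:
jog_arm(increments="-9.3 12 0 0 0.2 0 -1;-20.9 20.3 0 0 0.2 0 -1;-34.2 25.3 0 0 0.2 0 -1;-48.5 26.7 0 0 0.2 0 -1;-62.7 24.8 0 0 0.2 0 -1;-75.5 19.5 0 0 0.2 0 -1;-86.6 10.7 0 0 0.2 0 -1;-95 -0.6 0 0 0.2 0 -1;-100.2 -13.9 0 0 0.2 0 -1;-101.9 -28 0 0 0.2 0 -1;-99.8 -42 0 0 0.2 0 -1;-94.2 -55 0 0 0.2 0 -1")

```text
t: 35.28
ee_pos: [490.1, -31.2, 117.5]
eef_rot: [-3.141, 0.002, 0.005]
force: [-1.2, -4.0, -4.3]
gripper_width: 0.243
```

Run:
```python
from circ import *
stat()
p=bot.observe()["ee_pos"]-[537.3,-59.4,0]; print(np.hypot(*p[:2]),np.degrees(np.arctan2(p[1],p[0])))
rows((537.3,-59.4),-211,-391,12,Rr=54.3,z=117.5)
```

```text
t 35.28 pos [490.1 -31.2 117.5] F [-1.2 -4.  -4.3] T [-1.12  0.38 -0.02] w 0.24 q [ 0.35 -0.24 -0.38 -0.   -1.43  1.22]
54.99893402230476 149.16637381953447
9.5 -10.9 -0.0 -0.0 0.2 -0.1 -1;20.9 -19.3 -0.1 -0.0 0.2 -0.1 -1;34.1 -24.5 -0.1 -0.0 0.2 -0.1 -1;48.1 -26.2 -0.1 -0.0 0.2 -0.1 -1;62.2 -24.1 -0.2 -0.0 0.2 -0.1 -1;75.2 -18.4 -0.2 -0.0 0.2 -0.1 -1;86.3 -9.6 -0.3 -0.0 0.2 -0.1 -1;94.7 1.8 -0.3 -0.0 0.2 -0.1 -1;99.9 14.9 -0.4 -0.0 0.2 -0.1 -1;101.5 29.0 -0.4 -0.0 0.2 -0.1 -1;99.5 43.1 -0.4 -0.0 0.2 -0.1 -1;93.8 56.1 -0.4 -0.0 0.2 -0.1 -1
```

Call:
jog_arm(increments="9.5 -10.9 0 0 0.2 0 -1;20.9 -19.3 0 0 0.2 0 -1;34.1 -24.5 0 0 0.2 0 -1;48.1 -26.2 0 0 0.2 0 -1;62.2 -24.1 0 0 0.2 0 -1;75.2 -18.4 0 0 0.2 0 -1;86.3 -9.6 0 0 0.2 0 -1;94.7 1.8 0 0 0.2 0 -1;99.9 14.9 0 0 0.2 0 -1;101.5 29 0 0 0.2 0 -1;99.5 43.1 0 0 0.2 0 -1;93.8 56.1 0 0 0.2 0 -1")

```text
t: 36.28
ee_pos: [585.3, -86.7, 117.4]
eef_rot: [-3.139, 0.0, -0.001]
force: [-5.6, 7.2, 4.3]
gripper_width: 0.241
```

Run:
```python
from circ import *
stat()
p=bot.observe()["ee_pos"]-[537.3,-59.4,0]; print(np.hypot(*p[:2]),np.degrees(np.arctan2(p[1],p[0])))
rows((537.3,-59.4),-31,-211,12,Rr=54.3,z=117.5)
S,Ts,_=shot("scene","s21.png"); crop(S,"s21c.png",170,130,370,280,4)
```

```text
t 36.28 pos [585.3 -86.7 117.4] F [-5.6  7.2  4.3] T [2.52 1.8  0.04] w 0.24 q [ 0.19  0.03 -0.13 -0.   -1.41  1.38]
55.2127016565324 -29.590072772777155
-10.3 11.8 -0.1 -0.1 -0.0 -0.0 -1;-21.7 20.2 -0.2 -0.1 -0.0 -0.0 -1;-34.9 25.4 -0.2 -0.1 -0.0 -0.0 -1;-49.0 27.0 -0.2 -0.1 -0.0 -0.0 -1;-63.0 24.9 -0.2 -0.1 -0.0 -0.0 -1;-76.0 19.3 -0.2 -0.1 -0.0 -0.0 -1;-87.1 10.5 -0.2 -0.1 -0.0 -0.0 -1;-95.5 -0.9 -0.2 -0.1 -0.0 -0.0 -1;-100.7 -14.1 -0.1 -0.1 -0.0 -0.0 -1;-102.3 -28.2 -0.1 -0.1 -0.0 -0.0 -1;-100.2 -42.2 -0.1 -0.1 -0.0 -0.0 -1;-94.6 -55.2 -0.0 -0.1 -0.0 -0.0 -1
```

View pics/s21c.png

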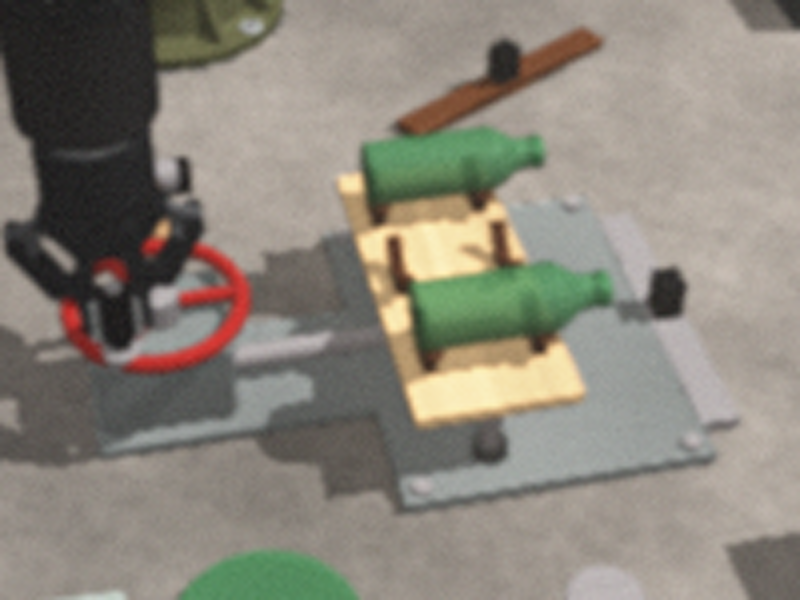

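Call:
jog_arm(increments="-10.3 11.8 0 0 0 0 -1;-21.7 20.2 0 0 0 0 -1;-34.9 25.4 0 0 0 0 -1;-49 27 0 0 0 0 -1;-63 24.9 0 0 0 0 -1;-76 19.3 0 0 0 0 -1;-87.1 10.5 0 0 0 0 -1;-95.5 -0.9 0 0 0 0 -1;-100.7 -14.1 0 0 0 0 -1;-102.3 -28.2 0 0 0 0 -1;-100.2 -42.2 0 0 0 0 -1;-94.6 -55.2 0 0 0 0 -1")

```text
t: 37.33
ee_pos: [489.1, -32.9, 117.5]
eef_rot: [-3.141, 0.003, 0.003]
force: [-0.4, -5.0, -3.3]
gripper_width: 0.236
```

```bash
cat >> circ.py <<'E'
def ang(c=(537.3,-59.4)):
    stat(); st=bot.observe(); p=st["ee_pos"][:2]-np.array(c); r=np.hypot(*p); a=np.degrees(np.arctan2(p[1],p[0]))
    u=p/r; t=np.array([u[1],-u[0]]) # clockwise tangent
    print("r %.1f ang %.1f Frad %.1f Ftan_cw %.1f"%(r,a,st["force"][:2]@u,st["force"][:2]@t))
E
python3 - <<'E'
from circ import *
ang()
rows((537.3,-59.4),-211,-283,12,Rr=54.3,z=117.5)
E
```

```text
t 37.33 pos [489.1 -32.9 117.5] F [-0.4 -5.  -3.3] T [-1.46 -0.12 -0.05] w 0.24 q [ 0.34 -0.24 -0.38 -0.   -1.43  1.22]
r 55.0 ang 151.2 Frad -2.0 Ftan_cw -4.6
4.8 -6.2 0.0 -0.0 0.1 -0.1 -1;8.5 -10.6 -0.0 -0.0 0.1 -0.1 -1;12.6 -14.5 -0.0 -0.0 0.1 -0.1 -1;17.0 -18.0 -0.0 -0.0 0.1 -0.1 -1;21.9 -21.0 -0.0 -0.0 0.1 -0.1 -1;27.0 -23.5 -0.0 -0.0 0.1 -0.1 -1;32.3 -25.5 -0.0 -0.0 0.1 -0.1 -1;37.8 -26.9 -0.1 -0.0 0.1 -0.1 -1;43.4 -27.7 -0.1 -0.0 0.1 -0.1 -1;49.1 -27.9 -0.1 -0.0 0.1 -0.1 -1;54.8 -27.5 -0.1 -0.0 0.1 -0.1 -1;60.4 -26.5 -0.1 -0.0 0.1 -0.1 -1
```

Run:
```python
import numpy as np
for a in range(151,151-360,-12):
    f=lambda t:55*np.array([np.cos(np.radians(t)),-np.sin(np.radians(t))])
    g=lambda d:(f(a-d)*54.6/55-f(a))
    print(a," ; ".join("%.1f %.1f"%tuple(g(d)) for d in (5,9,13)))
```

```text
151 2.8 -3.9 ; 5.1 -7.0 ; 7.5 -9.9
139 3.6 -3.2 ; 6.4 -5.7 ; 9.4 -8.1
127 4.2 -2.4 ; 7.5 -4.3 ; 10.9 -6.0
115 4.6 -1.5 ; 8.2 -2.6 ; 11.9 -3.6
103 4.8 -0.5 ; 8.6 -0.9 ; 12.4 -1.0
91 4.8 0.5 ; 8.6 0.9 ; 12.3 1.6
79 4.6 1.5 ; 8.2 2.7 ; 11.7 4.1
67 4.1 2.4 ; 7.4 4.3 ; 10.6 6.5
55 3.5 3.2 ; 6.4 5.8 ; 9.0 8.5
43 2.8 3.9 ; 5.0 7.0 ; 7.1 10.2
31 1.9 4.4 ; 3.5 7.9 ; 4.8 11.5
19 1.0 4.7 ; 1.8 8.4 ; 2.3 12.2
7 -0.0 4.8 ; -0.0 8.6 ; -0.3 12.4
-5 -1.0 4.7 ; -1.8 8.4 ; -2.9 12.1
-17 -2.0 4.4 ; -3.5 7.9 ; -5.3 11.2
-29 -2.8 3.9 ; -5.1 7.0 ; -7.5 9.9
-41 -3.6 3.2 ; -6.4 5.7 ; -9.4 8.1
-53 -4.2 2.4 ; -7.5 4.3 ; -10.9 6.0
-65 -4.6 1.5 ; -8.2 2.6 ; -11.9 3.6
-77 -4.8 0.5 ; -8.6 0.9 ; -12.4 1.0
-89 -4.8 -0.5 ; -8.6 -0.9 ; -12.3 -1.6
-101 -4.6 -1.5 ; -8.2 -2.7 ; -11.7 -4.1
-113 -4.1 -2.4 ; -7.4 -4.3 ; -10.6 -6.5
-125 -3.5 -3.2 ; -6.4 -5.8 ; -9.0 -8.5
-137 -2.8 -3.9 ; -5.0 -7.0 ; -7.1 -10.2
-149 -1.9 -4.4 ; -3.5 -7.9 ; -4.8 -11.5
-161 -1.0 -4.7 ; -1.8 -8.4 ; -2.3 -12.2
-173 0.0 -4.8 ; 0.0 -8.6 ; 0.3 -12.4
-185 1.0 -4.7 ; 1.8 -8.4 ; 2.9 -12.1
-197 2.0 -4.4 ; 3.5 -7.9 ; 5.3 -11.2
```

Call:
jog_arm(increments="5.1 -7 0 0 0 0 -1;11.5 -13 0 0 0 0 -1;19 -19.2 0 0 0 0 -1;28 -23.8 0 0 0 0 -1;37 -26.6 0 0 0 0 -1;42 -27.3 0 0 0 0 -1;42 -27.3 0 0 0 0 -1")

```text
t: 37.92
ee_pos: [533.0, -4.9, 117.5]
eef_rot: [-3.14, 0.002, 0.0]
force: [1.7, 1.9, -1.5]
gripper_width: 0.242
```

Run:
```python
from circ import *
ang()
```

```text
t 37.92 pos [533.   -4.9 117.5] F [ 1.7  1.9 -1.5] T [ 0.93 -0.66 -0.  ] w 0.24 q [ 0.37 -0.12 -0.28 -0.   -1.41  1.2 ]
r 54.7 ang 94.5 Frad 1.7 Ftan_cw 1.8
```

Call:
jog_arm(increments="4.8 0.2 0 0 0 0 -1;8.6 0.5 0 0 0 0 -1;12.4 0.9 0 0 0 0 -1;12.4 0.9 0 0 0 0 -1")

```text
t: 38.25
ee_pos: [546.3, -5.4, 117.5]
eef_rot: [-3.139, 0.002, -0.002]
force: [1.4, 4.0, -2.0]
gripper_width: 0.238
```

Call:
jog_arm(increments="4.6 1.2 0 0 0 0 -1;8.4 2.3 0 0 0 0 -1;12 3.6 0 0 0 0 -1;12 3.6 0 0 0 0 -1")

```text
t: 38.58
ee_pos: [559.1, -9.2, 117.5]
eef_rot: [-3.139, 0.003, -0.003]
force: [2.0, 2.5, -2.7]
gripper_width: 0.245
```

Run:
```python
from circ import *
ang()
```

```text
t 38.58 pos [559.1  -9.2 117.5] F [ 2.   2.5 -2.7] T [ 0.83 -0.84  0.  ] w 0.25 q [ 0.34 -0.05 -0.22 -0.   -1.41  1.23]
r 54.7 ang 66.5 Frad 3.1 Ftan_cw 0.9
```

Call:
jog_arm(increments="4.1 2.4 0 0 0 0 -1;7.4 4.3 0 0 0 0 -1;10.6 6.5 0 0 0 0 -1;10.6 6.5 0 0 0 0 -1")

```text
t: 38.92
ee_pos: [570.5, -16.0, 117.5]
eef_rot: [-3.139, 0.003, -0.005]
force: [4.4, 3.5, -2.5]
gripper_width: 0.243
```

Call:
jog_arm(increments="3.5 3.2 0 0 0 0 -1;6.3 6 0 0 0 0 -1;8.8 8.7 0 0 0 0 -1;8.8 8.7 0 0 0 0 -1")

```text
t: 39.25
ee_pos: [580.0, -25.2, 117.5]
eef_rot: [-3.139, 0.004, -0.007]
force: [4.9, 1.8, -4.5]
gripper_width: 0.242
```

Run:
```python
from circ import *
ang()
```

```text
t 39.25 pos [580.  -25.2 117.5] F [ 4.9  1.8 -4.5] T [ 0.76 -1.54 -0.01] w 0.24 q [ 0.3   0.   -0.16 -0.   -1.4   1.27]
r 54.7 ang 38.7 Frad 4.9 Ftan_cw 1.7
```

Call:
jog_arm(increments="2.5 4.1 0 0 0 0 -1;4.6 7.3 0 0 0 0 -1;6.5 10.6 0 0 0 0 -1;6.5 10.6 0 0 0 0 -1")

```text
t: 39.58
ee_pos: [587.0, -36.3, 117.5]
eef_rot: [-3.14, 0.005, -0.008]
force: [6.1, 1.4, -3.7]
gripper_width: 0.238
```

Call:
jog_arm(increments="1.6 4.6 0 0 0 0 -1;3 8.1 0 0 0 0 -1;4 11.8 0 0 0 0 -1;4 11.8 0 0 0 0 -1")

```text
t: 39.92
ee_pos: [591.1, -49.0, 117.5]
eef_rot: [-3.14, 0.006, -0.008]
force: [4.4, 1.0, -4.3]
gripper_width: 0.238
```

Call:
jog_arm(increments="0.7 4.7 0 0 0 0 -1;1 8.5 0 0 0 0 -1;1.2 12.3 0 0 0 0 -1;1.2 12.3 0 0 0 0 -1")

```text
t: 40.25
ee_pos: [592.2, -58.5, 117.4]
eef_rot: [-3.135, 0.004, -0.009]
force: [0.3, 14.9, -0.0]
gripper_width: 0.24
```

Run:
```python
from circ import *
ang()
```

```text
t 40.25 pos [592.2 -58.5 117.4] F [ 0.3 14.9 -0. ] T [ 4.86 -0.06  0.09] w 0.24 q [ 0.24  0.04 -0.12 -0.   -1.4   1.33]
r 55.0 ang 1.0 Frad 0.5 Ftan_cw -14.8
```

Call:
jog_arm(increments="0 4 0 0 0 0 -1;0 6 0 0 0 0 -1;0 6 0 0 0 0 -1")

```text
t: 40.5
ee_pos: [592.3, -58.7, 117.4]
eef_rot: [-3.126, -0.002, -0.01]
force: [-2.0, 24.7, 3.0]
gripper_width: 0.246
```

Run:
```python
from circ import *
ang()
W,T,st=shot("wrist","w23.png")
```

```text
t 40.50 pos [592.3 -58.7 117.4] F [-2.  24.7  3. ] T [8.17 0.81 0.11] w 0.25 q [ 0.23  0.04 -0.12 -0.01 -1.4   1.35]
r 55.0 ang 0.7 Frad -1.6 Ftan_cw -24.7
```

View pics/w23.png

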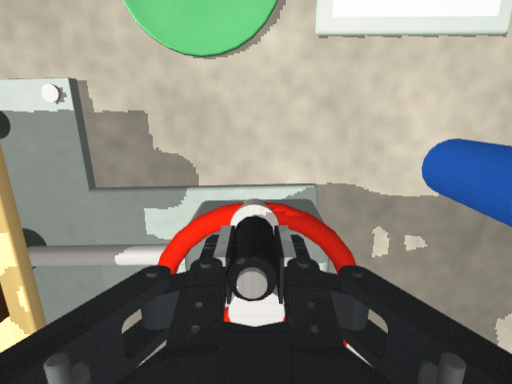

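Run:
```python
from circ import *
rows((537.3,-59.4),1,91.5,9,Rr=54.8,z=117.5)
```

```text
-1.2 -9.8 0.0 -0.9 -0.4 0.1 -1;-3.8 -19.0 0.2 -0.9 -0.4 0.1 -1;-8.1 -27.6 0.3 -0.9 -0.4 0.1 -1;-13.7 -35.4 0.3 -0.9 -0.4 0.1 -1;-20.6 -42.1 0.4 -0.9 -0.4 0.1 -1;-28.6 -47.4 0.4 -0.9 -0.4 0.1 -1;-37.4 -51.3 0.4 -0.9 -0.4 0.1 -1;-46.8 -53.5 0.4 -0.9 -0.4 0.1 -1;-56.3 -54.1 0.4 -0.9 -0.4 0.1 -1
```

Call:
jog_arm(increments="-1.2 -9.8 0 -0.9 -0.4 0 -1;-3.8 -19 0.2 -0.9 -0.4 0 -1;-8.1 -27.6 0.3 -0.9 -0.4 0 -1;-13.7 -35.4 0.3 -0.9 -0.4 0 -1;-20.6 -42.1 0.4 -0.9 -0.4 0 -1;-28.6 -47.4 0.4 -0.9 -0.4 0 -1;-37.4 -51.3 0.4 -0.9 -0.4 0 -1;-46.8 -53.5 0.4 -0.9 -0.4 0 -1;-56.3 -54.1 0.4 -0.9 -0.4 0 -1;-56.3 -54.1 0.4 -0.9 -0.4 0 -1;-56.3 -54.1 0.4 -0.9 -0.4 0 -1")

```text
t: 41.47
ee_pos: [534.4, -4.7, 117.5]
eef_rot: [3.141, 0.002, -0.004]
force: [-2.7, 0.7, -1.8]
gripper_width: 0.241
```

Run:
```python
from circ import *
ang()
```

```text
t 41.47 pos [534.4  -4.7 117.5] F [-2.7  0.7 -1.8] T [0.55 0.74 0.02] w 0.24 q [ 0.37 -0.12 -0.27 -0.   -1.42  1.21]
r 54.7 ang 93.0 Frad 0.8 Ftan_cw -2.6
```

Call:
jog_arm(increments="0 0 0 0 0 0 0;0 0 0 0 0 0 0;0 0 0 0 0 0 0;0 0 0 0 0 0 0;0 0 -15 0 0 0 0;0 0 -45 0 0 0 0;0 0 -85 0 0 0 0;-30 0 -125 0 0 0 0;-60 0 -165 0 0 0 0;-90 0 -180 0 0 0 0;-90 0 -180 0 0 0 0;-90 0 -180 0 0 0 0")

```text
t: 42.47
ee_pos: [444.6, -4.9, 301.7]
eef_rot: [-3.14, -0.003, -0.008]
force: [0.2, -0.3, 0.0]
gripper_width: 0.497
```

Run:
```python
from circ import *
stat()
W,T,st=shot("wrist","w24.png");S,Ts,_=shot("scene","s24.png");D,Td,_=shot("side","d24.png")
crop(S,"s24c.png",80,100,370,300,2.7)
crop(D,"d24c.png",130,100,330,300,3)
```

```text
t 42.47 pos [444.6  -4.9 301.7] F [ 0.2 -0.3  0. ] T [ 0.04 -0.06 -0.01] w 0.50 q [ 0.45 -0.36 -0.14  0.   -1.79  1.13]
```

View pics/w24.png

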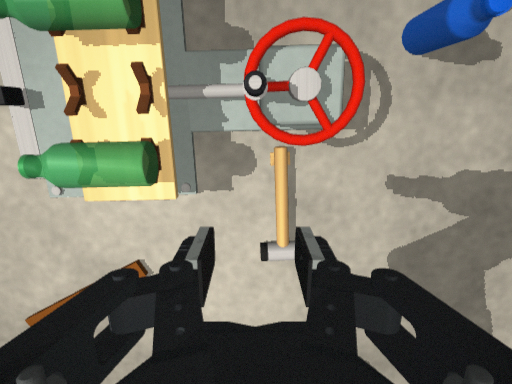

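View pics/s24c.png

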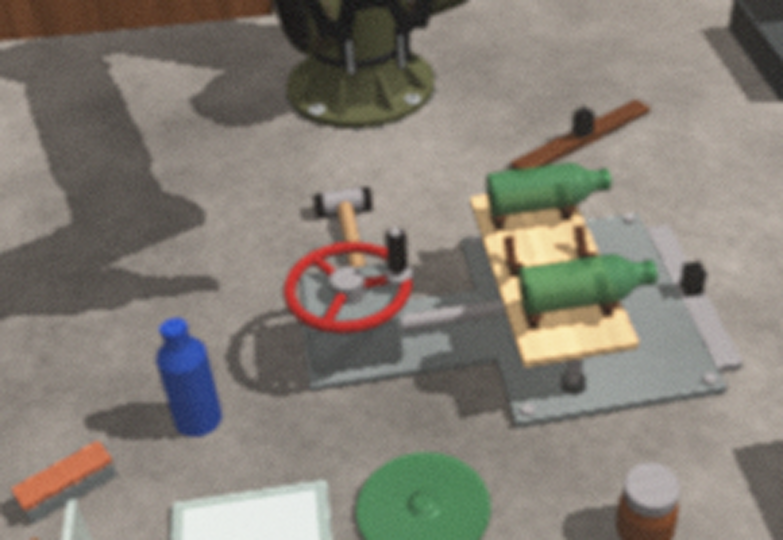

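View pics/d24c.png

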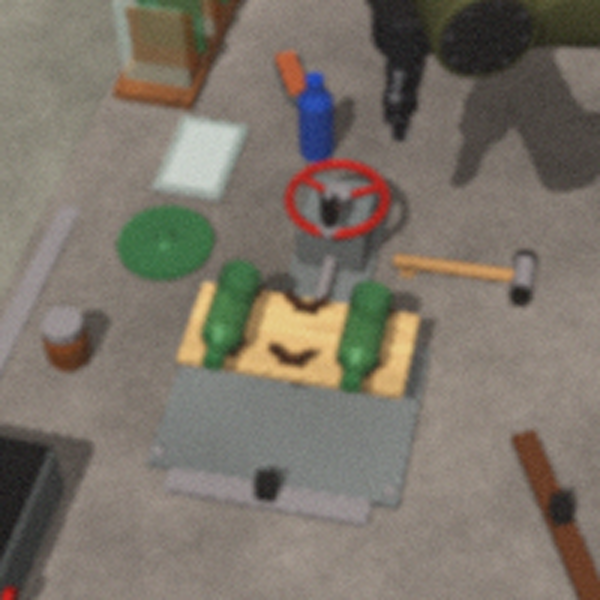

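Run:
```python
from h import *
import ik
w=[([480,120,310],Rt(45,90)),([530,330,230],Rt(91.2,90))]
ik.check(bot.observe()["joint_pos"],w)
for a in w: inc(*a)
```

```text
[480 120 310] cost 2.8e-20 step 0.05 q [ 0.65 -0.22 -0.01  0.   -1.78  1.7 ] minz 644 margin 1.00
[530 330 230] cost 1.1e-17 step 0.05 q [ 0.88  0.1   0.15  0.   -1.62  2.29] minz 577 margin 0.67
t 42.62 inc [  35.1 -124.5  -13.9] [ -0.1   0.3 -44.9] rows>= 6.3
t 42.62 inc [  85.8 -334.5   65.8] [ -0.2   0.2 -91.1] rows>= 12.7
```

Call:
jog_arm(increments="35 -124 -13 0 0.3 -45 0;35 -124 -13 0 0.3 -45 0;35 -124 -13 0 0.3 -45 0;35 -124 -13 0 0.3 -45 0;35 -124 -13 0 0.3 -45 0;35 -124 -13 0 0.3 -45 0;86 -334 40 0 0.2 -91 0;86 -334 66 0 0.2 -91 0;86 -334 66 0 0.2 -91 0;86 -334 66 0 0.2 -91 0;86 -334 66 0 0.2 -91 0;86 -334 66 0 0.2 -91 0")

```text
t: 43.62
ee_pos: [529.9, 332.3, 222.9]
eef_rot: [-2.287, -2.15, 0.014]
force: [0.9, -1.7, -0.9]
gripper_width: 0.495
```

Call:
jog_arm(increments="0 0 0 0 0 0 0;0 0 0 0 0 0 0")

```text
t: 43.78
ee_pos: [529.4, 332.9, 217.1]
eef_rot: [-2.287, -2.15, 0.028]
force: [0.4, -0.1, -0.1]
gripper_width: 0.502
```

Run:
```python
from h import *
stat()
W,T,st=shot("wrist","w25.png")
```

```text
t 43.78 pos [529.4 332.9 217.1] F [ 0.4 -0.1 -0.1] T [ 0.   -0.06  0.02] w 0.50 q [ 0.88  0.12  0.15 -0.01 -1.61  2.2 ]
```

View pics/w25.png

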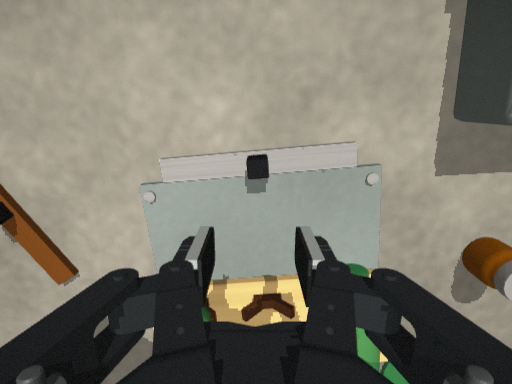

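Run:
```python
import cv2
im=cv2.imread("pics/w25.png")[130:210,130:400]; cv2.imwrite("pics/w25c.png",cv2.resize(im,None,fx=2.9,fy=2.9,interpolation=cv2.INTER_CUBIC))
im=cv2.imread("pics/w24.png")[0:210,0:220]; cv2.imwrite("pics/w24c.png",cv2.resize(im,None,fx=2.8,fy=2.8,interpolation=cv2.INTER_CUBIC))
```

```text
(no output)
```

View pics/w25c.png

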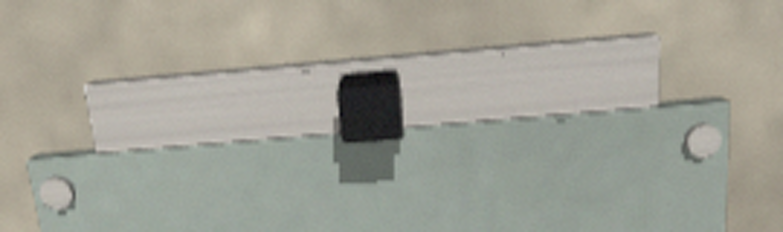

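View pics/w24c.png

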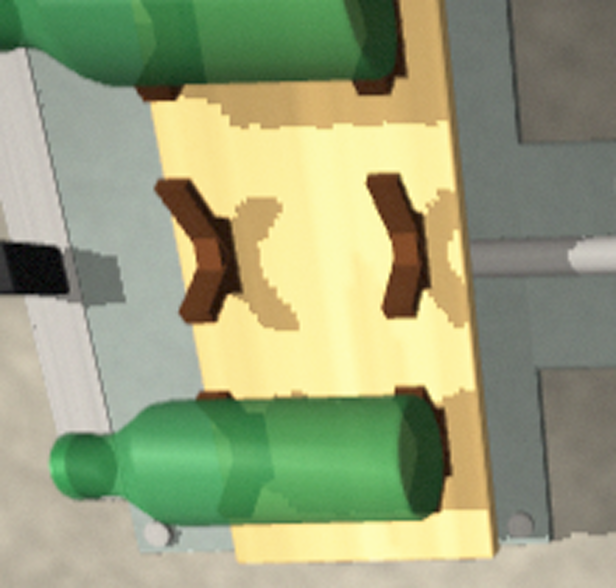

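```bash
python3 -c "
from h import *
print(bot.hand_in()); stat()"
```

```text
the job is handed in; nothing more can be done
None
the job is handed in; nothing more can be done
```

I laid the bottles, set the straightedge and cranked the wheel, then handed the job in at about 44 s of the 208 s allowed. No verdict came back.

- **Bottles:** I found two green bottles and no third in any view. They lie in the first and third cradles with necks to +y. The last pictures show both resting on both V supports, roughly centred. The blue look-alike was left alone.
- **Straightedge:** It is pressed flat against the guide edge and near its middle. After cranking, a last wrist-camera picture still showed no visible gap at either end.
- **Handwheel:** I cranked it clockwise about 3¼ turns to the stop. There the force rose to about 25 N and the handle moved no further. I then backed it off about 92° by my measurement, slightly more than a quarter turn, and released it.
- **Force while cranking:** My first estimate of the wheel axis was about 4 mm off, which gave about 21 N of sideways force at the knob. I corrected the centre after the first third of a turn.
- **Everything else:** I moved nothing else. The parts of the table in the last pictures looked unchanged.

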